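# Load the inspection carrier with circuit boards, all component side up

### The job

Put every circuit board lying on the green mat flat into a bay of the aluminium carrier, one board to a bay, component side up; any board that lies solder side up must be turned over first, for which the blue V stand is there. When all of them are in and released, push the carrier by its orange tab fully home to its stop at the red end. Do not push the carrier in before it is fully loaded, and leave the bottle and the screwdriver where they are.

Things in the scene. Friction and masses are not known exactly. Their poses are not given: they have to be found in the camera images.
- board1: circuit board in a black edge frame, a solid block 50 (x) x 80 (y) x 12 mm (z), about 70 g; origin at its centre. +z points out of the component side (white connector strip, black chips, silver capacitors on green); the other face is the solder side (amber tape band, rows of silver dots). Lies on either face at the start; may be absent
- board2: circuit board in a black edge frame, a solid block 50 (x) x 80 (y) x 12 mm (z), about 70 g; origin at its centre. +z points out of the component side (white connector strip, black chips, silver capacitors on green); the other face is the solder side (amber tape band, rows of silver dots). Lies on either face at the start; may be absent
- board3: circuit board in a black edge frame, a solid block 50 (x) x 80 (y) x 12 mm (z), about 70 g; origin at its centre. +z points out of the component side (white connector strip, black chips, silver capacitors on green); the other face is the solder side (amber tape band, rows of silver dots). Lies on either face at the start; may be absent
- board4: circuit board in a black edge frame, a solid block 50 (x) x 80 (y) x 12 mm (z), about 70 g; origin at its centre. +z points out of the component side (white connector strip, black chips, silver capacitors on green); the other face is the solder side (amber tape band, rows of silver dots). Lies on either face at the start; may be absent
- stand: blue turnover stand, fixed, with two grey flat walls (30 mm wide along its x, 52 mm long, 6 mm thick) that slope up at 45 degrees to its +y and -y sides from a V line along its x. The V is a right angle, open above and at both ends; wall tops 57 mm above the table, 37 mm either side of the V line. Base 70 (x) x 90 (y) x 8 mm; origin under its centre on the table
- stand_v (a point): middle of the V line where the wall faces meet, 20 mm above the table; axes as the stand's. A board laid lengthwise up one wall rests its short end on the other; it overhangs the wall 10 mm either side (fingers can straddle the wall) and sticks out 28 mm past its top, where a push from behind tips it onto the other wall and so turns it over
- slide: grey fixed base plate 260 x 330 mm with two aluminium rails 20 mm high along its y axis and a red end stop at its -y end; origin on the table, under the centre of the carrier when the carrier joint reads 0
- carrier (a joint): travel (m) of the aluminium carrier tray (234 mm along slide x, 206 mm along slide y) on the rails: 0 = fully out (loading end, towards slide +y), 0.09 = fully home at its stop, the red end; moves along slide -y. Friction about 2 N; stays where left. Bay floors are 12.5 mm above the table
- push_tab (a point): top centre of the orange upright tab on the carrier, 50 mm (slide x) x 12 mm (slide y) x 34 mm tall, its top 46 mm above the table, at the carrier's +y edge (its outer face is 6 mm to +y of this point); push it towards slide -y. Axes as the slide's
- bay1 (a point): centre of the floor of a dark bay on the carrier, for one board lying flat with its length along slide y. Inside 60 (x) x 89 mm (y), edged by black ribs 6 mm high: whole at the two ends, only at the corners along the long sides, so fingers have room at the middle. Axes as the slide's; bays are 115 mm apart in x, 96 mm in y
- bay2 (a point): centre of the floor of a dark bay on the carrier, for one board lying flat with its length along slide y. Inside 60 (x) x 89 mm (y), edged by black ribs 6 mm high: whole at the two ends, only at the corners along the long sides, so fingers have room at the middle. Axes as the slide's; bays are 115 mm apart in x, 96 mm in y
- bay3 (a point): centre of the floor of a dark bay on the carrier, for one board lying flat with its length along slide y. Inside 60 (x) x 89 mm (y), edged by black ribs 6 mm high: whole at the two ends, only at the corners along the long sides, so fingers have room at the middle. Axes as the slide's; bays are 115 mm apart in x, 96 mm in y
- bay4 (a point): centre of the floor of a dark bay on the carrier, for one board lying flat with its length along slide y. Inside 60 (x) x 89 mm (y), edged by black ribs 6 mm high: whole at the two ends, only at the corners along the long sides, so fingers have room at the middle. Axes as the slide's; bays are 115 mm apart in x, 96 mm in y
- flux_bottle: white bottle with red cap, 40 mm across, 100 mm tall, stands loose; origin under its centre. Leave alone
- screwdriver: screwdriver with orange handle lying loose beyond the stand, about 150 mm long, along its x. Leave alone
Mind the look-alikes: they are no part of the job. What is shaped like the board4 but pink or purple is not meant. What is shaped like the board2 but yellow is not meant.

How it is judged:
On the way, in this order (a step that is already met when the one before it is completed fails the run):
1. every board present lies flat in a bay, component side up and released, while the carrier is still out (less than 60 mm pushed in) ((horizontal distance between board1 and bay1 below 0.014 m or horizontal distance between board1 and bay2 below 0.014 m or horizontal distance between board1 and bay3 below 0.014 m or horizontal distance between board1 and bay4 below 0.014 m) and angle between each of board1, board2, board3, board4's own z axis and vertical below 0.12 rad and z of board1 in the frame of bay1 between 0.003 and 0.01 m and contact force between the fingers and board1 below 0.1 N and (horizontal distance between board2 and bay1 below 0.014 m or horizontal distance between board2 and bay2 below 0.014 m or horizontal distance between board2 and bay3 below 0.014 m or horizontal distance between board2 and bay4 below 0.014 m) and z of board2 in the frame of bay1 between 0.003 and 0.01 m and contact force between the fingers and board2 below 0.1 N and (horizontal distance between board3 and bay1 below 0.014 m or horizontal distance between board3 and bay2 below 0.014 m or horizontal distance between board3 and bay3 below 0.014 m or horizontal distance between board3 and bay4 below 0.014 m) and z of board3 in the frame of bay1 between 0.003 and 0.01 m and contact force between the fingers and board3 below 0.1 N and (horizontal distance between board4 and bay1 below 0.014 m or horizontal distance between board4 and bay2 below 0.014 m or horizontal distance between board4 and bay3 below 0.014 m or horizontal distance between board4 and bay4 below 0.014 m) and z of board4 in the frame of bay1 between 0.003 and 0.01 m and contact force between the fingers and board4 below 0.1 N and value of joint carrier below 0.06 m), for 0.2 s.
2. the carrier is fully home (value of joint carrier above 0.085 m), for 0.2 s.
At the end, for the whole second after the job is handed in: Every board present lies flat (within 0.12 rad) and at rest in a bay of the carrier, down on the bay floor, centre within 14 mm of the bay centre, component side up, not touched by the fingers; the carrier is home (joint above 0.085 m) ((horizontal distance between board1 and bay1 below 0.014 m or horizontal distance between board1 and bay2 below 0.014 m or horizontal distance between board1 and bay3 below 0.014 m or horizontal distance between board1 and bay4 below 0.014 m) and angle between each of board1, board2, board3, board4's own z axis and vertical below 0.12 rad and z of board1 in the frame of bay1 between 0.003 and 0.01 m and contact force between the fingers and board1 below 0.1 N and (horizontal distance between board2 and bay1 below 0.014 m or horizontal distance between board2 and bay2 below 0.014 m or horizontal distance between board2 and bay3 below 0.014 m or horizontal distance between board2 and bay4 below 0.014 m) and z of board2 in the frame of bay1 between 0.003 and 0.01 m and contact force between the fingers and board2 below 0.1 N and (horizontal distance between board3 and bay1 below 0.014 m or horizontal distance between board3 and bay2 below 0.014 m or horizontal distance between board3 and bay3 below 0.014 m or horizontal distance between board3 and bay4 below 0.014 m) and z of board3 in the frame of bay1 between 0.003 and 0.01 m and contact force between the fingers and board3 below 0.1 N and (horizontal distance between board4 and bay1 below 0.014 m or horizontal distance between board4 and bay2 below 0.014 m or horizontal distance between board4 and bay3 below 0.014 m or horizontal distance between board4 and bay4 below 0.014 m) and z of board4 in the frame of bay1 between 0.003 and 0.01 m and contact force between the fingers and board4 below 0.1 N and value of joint carrier above 0.085 m and linear speed of each of board1, board2, board3, board4 below 0.02 m/s).
It fails at once if the bottle is moved more than 30 mm or knocked over (distance of flux_bottle from where it was at the start of the episode above 0.03 m or angle between flux_bottle's own z axis and vertical above 0.5 rad).
It fails at once if the screwdriver is moved more than 40 mm (distance of screwdriver from where it was at the start of the episode above 0.04 m).
It fails at once if the carrier is pushed home while a board is not in it (value of joint carrier above 0.085 m and world y of any of board1, board2, board3, board4 above 0.08 m).
Of board1, board2, board3, board4 only 3 to 4 are there at a start; the rules pass over those that are not, and their reading is None.
At some moment in a run one of board1, board2, board3, board4 may be knocked a few centimetres aside while the robot is not near it.
Once in a run the grip may slacken for a moment while it holds something.
It also fails if it takes over 210 s, if anything falls off the work surface, if the arm or the gripper's body presses on something with over 40 N, if the wrist force passes 120 N, or if a joint passes its speed limit or range.

### The arm

A 7-joint arm with a two-finger parallel gripper is mounted at the origin on the work surface. World frame = base frame: x ahead of the robot, y to its left, z up, the work surface at z = 0. Lengths are in m, angles in rad, forces in N, time in s.
With the tool pointing down it reaches from about 0.4 to 0.85 m from the base axis. Payload 4.5 kg.
Tool frame: the origin (TCP) lies midway between the tips of the shut fingers; the grasp point (between the pads) lies 19 mm behind it (r.grasp_offset is the distance from the TCP to the grasp point, in m); z points along the fingers, y is the direction in which the jaws open and shut (so a half turn about z gives the same grasp; the last joint's range is limited). The gripper opens to 85 mm and grips with 20 to 120 N. Pads are 22 mm wide; open, the fingers measure 114 mm over their backs; the gripper's body (76 mm by 85 mm) begins 54 mm behind the grasp point. The pads swing forward as they close: fully open they stand 13 mm farther back than shut.
Start: joints at [-1.217, 0.689, -0.195, 1.565, 0.157, 0.902, -0.215], TCP at [0.196, 0.593, 0.231] pointing down, gripper open.
Joint ranges: [-3.01, 3.01], [-0.46, 2.08], [-1.47, 1.51], [0.13, 2.56], [-1, 4.14], [0.04, 2.09], [-2.66, 2.66]. Speed limits (rad/s): [2.57, 2.57, 3.14, 3.14, 3.14, 3.14, 3.14].

### API

Orientations are given as [roll, pitch, yaw] about the fixed x, y, z axes, in that order (R = Rz(yaw) Ry(pitch) Rx(roll)).
In Python, from workcell import r gives the robot as it stands.
- The arm moves only by the shell command python3 -m jog 'ROWS' [OPENING]. ROWS is JSON, a list of rows, each a list of 2 entries, a list of its own where there are three numbers: the shift along the tool's x, y, z in mm, then the turn, a rotation vector about the tool's x, y, z in degrees. In form: [[[x, y, z], [ax, ay, az]], ...]. A call has exactly 5 rows; each row shifts and turns the commanded pose from where the row before left it, along the tool's axes as they then stand; what a row does not reach is not made up. A row lasts 1/8 s, in which the tool goes at most 62.5 mm and 10.7 degrees, less where a joint would pass 70% of its speed; a pose out of reach is approached as far as the arm can. A call with a gripper value outside its range is refused whole. OPENING is the closure, from -1 (fully open) to 1 (shut), set as the call begins (- or left out, the last holds). The fingers move at their own pace and stop on an object; the grip force is fixed at half the most. Time passes only in rows, so rows that do not move let the fingers close, or fill a call up. It gives the time, the measured TCP pose, the force and the opening at its end, in the units of the state.
- r.get_obs(): the state, without advancing time (a new reading comes with each control period).
- r.get_image(name): name is "scene" or "top" or "wrist"; returns the picture (420x560x3 uint8, blue, green, red); there is no depth.
- r.camera_params(name): a dict with "fx", "fy", "cx", "cy" (pixels), "D" ([k1, k2, p1, p2, k3] as OpenCV has them; the pictures are not rectified), "T" (4x4, takes a point from camera to world coordinates); the wrist camera has in their place "hand_eye" (4x4, takes a point from camera to tool coordinates, whose origin is the TCP and whose axes are the flange's). Camera axes: x right, y up, looking along -z (the intrinsics and any distortion apply to the point x, -y, -z); pixel columns grow to the right and rows downward; lengths in m; the calibration is good to about 2 mm. A picture is of the moment at which its call begins: read the wrist's pose just before it. camera_params takes no time and is no camera call.
- r.hand_in(): hands the job in, once; it reports no verdict.
The state is a dict: "time": time; "joint_pos": joint angles; "joint_velocities": joint speeds; "joint_torque": joint torques, N m; "tcp_pos": TCP position; "eef_rot": TCP orientation; "force": force on the tool from outside, world axes, zero at the start; "torque": the same for the moment, N m; "gripper_width": opening from 0.0 (shut) to 1.0 (fully open).
Only numpy, scipy, OpenCV 4.12 (cv2) and the standard library are available. Lean on these libraries where they do the work, as an engineer would, in place of code of your own. Each camera call takes 0.05 s, during which the arm holds its last target.

## Working session

There is one attempt and no reset: what is moved stays moved. The work goes in short steps, Python scripts to look and compute and a shell command to move; the robot and the scene stay as the last step left them, time stands still between calls to the robot, and variables do not carry over. Pictures are saved under pics/ and viewed, and the job is handed in when it is done.

```bash
ls; mkdir -p pics; python3 - <<'E'
from workcell import r
import cv2
print(r.get_obs())
for n in ["scene","top","wrist"]:
    cv2.imwrite(f"pics/a_{n}.png",r.get_image(n)); print(n,r.camera_params(n))
E
```

```text
pics
{'time': 0.0, 'joint_pos': array([-1.21722801,  0.68998985, -0.19450663,  1.56636184,  0.15731559,
        0.90252464, -0.21511357]), 'joint_velocities': array([-0.00022378, -0.00188119,  0.00206399,  0.00122444,  0.00049652,
        0.00059221, -0.00154021]), 'joint_torque': array([ 8.34175298e-04, -5.39613569e+01, -1.26594912e+00, -1.58539420e+01,
        9.16504447e-03,  9.66628490e-03, -3.43425768e-05]), 'tcp_pos': array([0.19631557, 0.5926659 , 0.23047548]), 'eef_rot': array([-3.13970891e+00,  1.57908892e-04,  2.82190150e+00]), 'force': array([-0.74853527,  0.18439752, -0.07752858]), 'torque': array([-0.00054525, -0.00964197, -0.04188102]), 'gripper_width': 0.9985789992711859}
scene {'fx': 500.5184964395527, 'fy': 500.5184964395527, 'cx': 281.7267456189611, 'cy': 211.56264669899946, 'D': array([-0.07312647,  0.        ,  0.        ,  0.        ,  0.        ]), 'T': array([[ 0.66396261, -0.61307656,  0.42812473,  0.99152033],
       [ 0.74770443,  0.53699025, -0.39061433, -0.4456514 ],
       [ 0.00957768,  0.57946407,  0.81494151,  1.08474684],
       [ 0.        ,  0.     
[... 313 characters left out ...]
7211 , -0.01606361,  0.02836269],
       [-0.01336495,  0.15056823,  0.98850927,  1.14930568],
       [ 0.        ,  0.        ,  0.        ,  1.        ]])}
wrist {'fx': 304.13889563834397, 'fy': 304.13889563834397, 'cx': 277.7925463584106, 'cy': 208.58148887674926, 'D': array([-0.00308775,  0.        ,  0.        ,  0.        ,  0.        ]), 'hand_eye': array([[ 1.33808138e-05,  9.51069629e-01,  3.08976636e-01,
         7.90323240e-02],
       [ 9.99999992e-01,  2.58602885e-05, -1.22908156e-04,
        -6.03696936e-04],
       [-1.24884439e-04,  3.08976635e-01, -9.51069621e-01,
        -1.42818880e-01],
       [ 0.00000000e+00,  0.00000000e+00,  0.00000000e+00,
         1.00000000e+00]])}
```

View pics/a_scene.png

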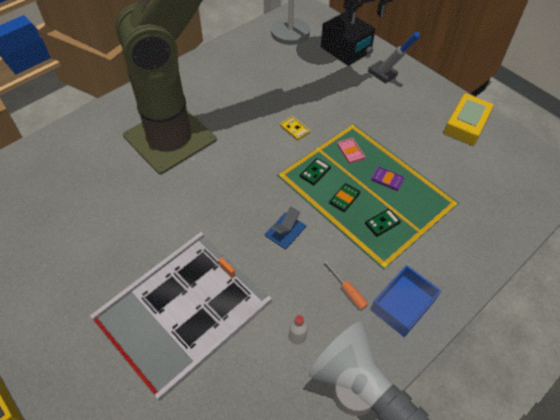

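View pics/a_top.png

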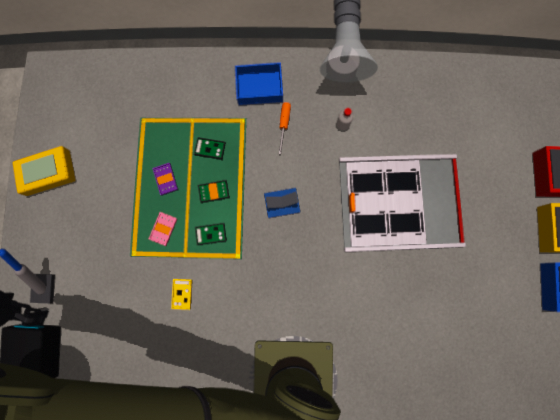

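View pics/a_wrist.png

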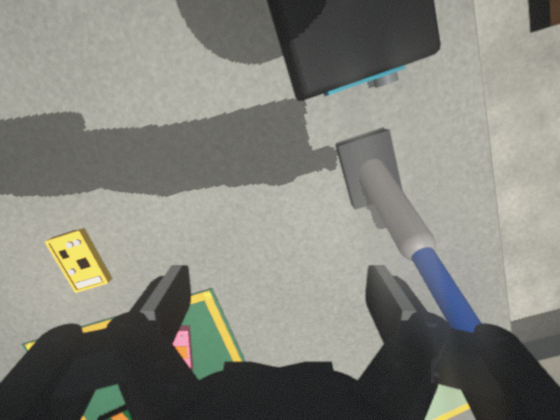

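The top view shows three green/black boards on the mat:
- (209,148): component side up
- (213,191): solder side up, with the amber band
- (210,234): component side up

The purple (165,179), pink (163,228) and yellow (181,294) ones are look-alikes. The stand is at (282,203), the carrier at (385,202) and its tab at (352,202). I'll write helpers and measure.

```bash
cat > h.py <<'E'
import numpy as np, cv2
from workcell import r
from scipy.spatial.transform import Rotation as Rn
def tool(o=None):
    o=o or r.get_obs(); T=np.eye(4); T[:3,:3]=Rn.from_euler('xyz',o['eef_rot']).as_matrix(); T[:3,3]=o['tcp_pos']; return T
def cam(n,T=None):
    p=r.camera_params(n); K=np.array([[p['fx'],0,p['cx']],[0,p['fy'],p['cy']],[0,0,1]])
    X=p['T'] if n!='wrist' else (tool() if T is None else T)@p['hand_eye']
    return K,p['D'],X
def rays(c,pts):
    K,D,X=c
    u=cv2.undistortPoints(np.array(pts,float).reshape(-1,1,2),K,D).reshape(-1,2)
    d=np.c_[u[:,0],-u[:,1],-np.ones(len(u))]@X[:3,:3].T
    return X[:3,3],d
def onz(c,pts,z):
    o,d=rays(c,pts); return o+d*((z-o[2])/d[:,2])[:,None]
def tri(cs,pts):
    A=np.zeros((3,3));b=np.zeros(3);L=[]
    for c,p in zip(cs,pts):
        o,d=rays(c,[p]); d=d[0]/np.linalg.norm(d[0]); P=np.eye(3)-np.outer(d,d); A+=P;b+=P@o;L.append((P,o))
    x=np.linalg.solve(A,b); return x,[float(np.linalg.norm(P@(x-o)))*1000 for P,o in L]
def proj(c,pts):
    K,D,X=c; q=(np.array(pts,float).reshape(-1,3)-X[:3,3])@X[:3,:3]; q=q*[1,-1,-1]
    return cv2.projectPoints(q,np.zeros(3),np.zeros(3),K,D)[0].reshape(-1,2)
def yawpitch(R):
    return Rn.from_matrix(R).as_euler('xyz',degrees=True)
def delta(pos,R,o=None):
    """shift in current tool axes (mm) and rotvec (deg, tool axes) to reach pos,R"""
    T=tool(o); s=T[:3,:3].T@(np.array(pos)-T[:3,3])*1000
    w=Rn.from_matrix(T[:3,:3].T@R).as_rotvec(degrees=True)
    print('shift mm',s.round(1),'turn deg',w.round(1)); return s,w
def down(yaw): # yaw = direction angle (rad) of tool x axis; z down
    x=np.array([np.cos(yaw),np.sin(yaw),0]);z=np.array([0,0,-1.]);return np.c_[x,np.cross(z,x),z]
E
python3 - <<'E'
from h import *
im=r.get_image('top'); im2=r.get_image('scene')
a=cv2.resize(im[100:275,120:300],None,fx=4,fy=3.4,interpolation=cv2.INTER_CUBIC); cv2.imwrite('pics/b_mat.png',a)
b=cv2.resize(im[150:255,330:470],None,fx=5,fy=5,interpolation=cv2.INTER_CUBIC); cv2.imwrite('pics/b_car.png',b)
c=cv2.resize(im2[190:260,250:410],None,fx=5,fy=5,interpolation=cv2.INTER_CUBIC); cv2.imwrite('pics/b_sc.png',c)
ct=cam('top')
for n,p,z in [('b1',(209,148),.012),('b2',(213,191),.012),('b3',(210,234),.012),('stand',(282,203),.02),('tab',(352,202),.046),('bottle',(346,118),.1),('scr',(285,117),.01)]:
    print(n,onz(ct,[p],z).round(3))
E
```

```text
b1 [[0.622 0.245 0.012]]
b2 [[0.499 0.228 0.012]]
b3 [[0.381 0.231 0.012]]
stand [[0.468 0.037 0.02 ]]
tab [[ 0.469 -0.148  0.046]]
bottle [[ 0.682 -0.126  0.1  ]]
scr [[0.716 0.033 0.01 ]]
```

View pics/b_mat.png

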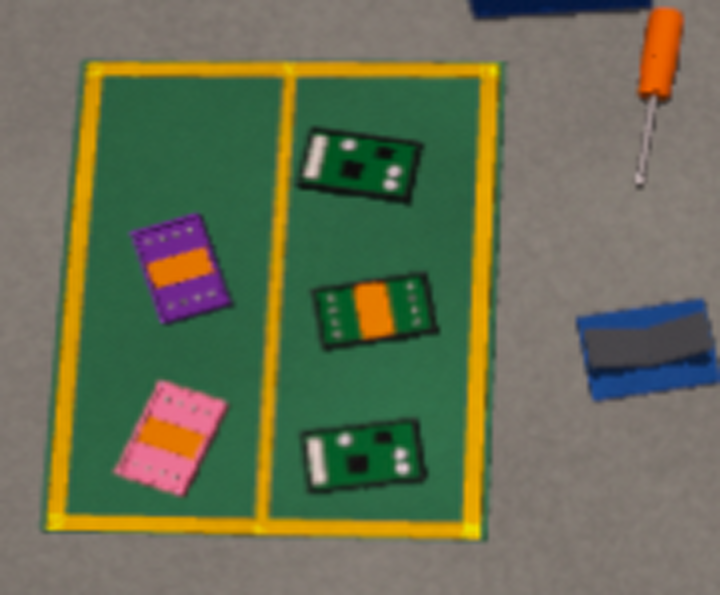

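View pics/b_car.png

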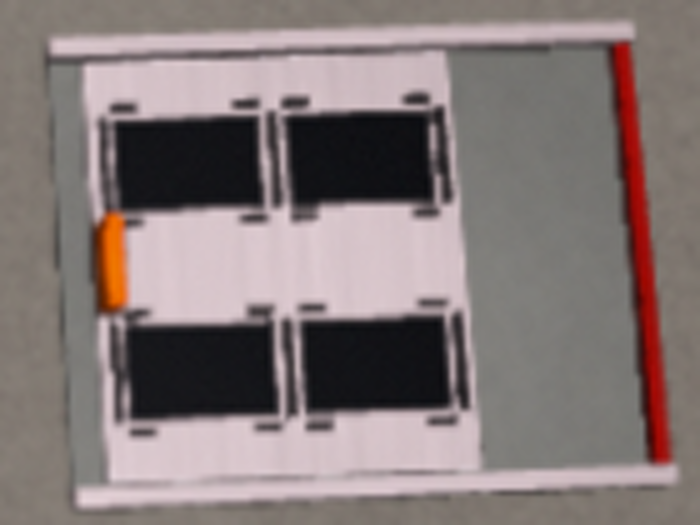

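View pics/b_sc.png

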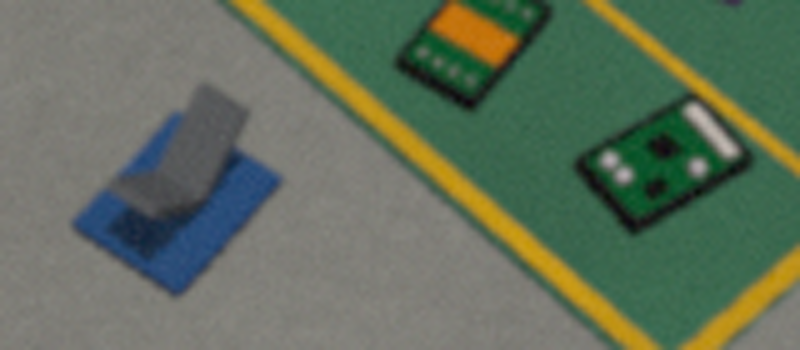

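The crops confirm three real boards (green with a black frame, on the mat), and only the middle one is solder side up. Next I'll work out the hover move to view the mat.

```bash
python3 - <<'E'
from h import *
delta([.46,.30,.23],down(np.pi/2))
E
```

```text
shift mm [-342.4 -195.3    1.1] turn deg [-0.   0.  71.7]
```

```bash
python3 -m jog '[[[-50,-28,0],[0,0,0]],[[-50,-28,0],[0,0,0]],[[-50,-28,0],[0,0,0]],[[-50,-28,0],[0,0,0]],[[-50,-28,0],[0,0,0]]]' -1; python3 -m jog '[[[-46,-28,0],[0,0,0]],[[-46,-27,0],[0,0,0]],[[0,0,0],[0,0,10]],[[0,0,0],[0,0,10]],[[0,0,0],[0,0,10]]]'; python3 -m jog '[[[0,0,0],[0,0,10]],[[0,0,0],[0,0,10]],[[0,0,0],[0,0,10]],[[0,0,0],[0,0,10]],[[0,0,0],[0,0,1.7]]]'; python3 - <<'E'
from h import *
cv2.imwrite('pics/c_w.png',r.get_image('wrist')); print(r.get_obs()['joint_pos'].round(2)); delta([.46,.30,.23],down(np.pi/2))
E
```

```text
time: 0.88
tcp_pos: [0.3909, 0.3804, 0.2314]
eef_rot: [3.141, 0.0, 2.822]
force: [0.3, 0.4, 0.6]
gripper_width: 1.004
time: 1.5
tcp_pos: [0.4599, 0.3005, 0.2312]
eef_rot: [3.142, -0.0, 2.292]
force: [0.4, -0.4, 0.4]
gripper_width: 0.998
time: 2.12
tcp_pos: [0.4597, 0.3009, 0.2312]
eef_rot: [3.142, 0.0, 1.571]
force: [0.2, -0.1, -0.3]
gripper_width: 1.001
[-0.74  0.59  0.13  1.81 -0.11  0.75 -0.56]
shift mm [-0.9  0.3  1.2] turn deg [-0.  0.  0.]
```

View pics/c_w.png

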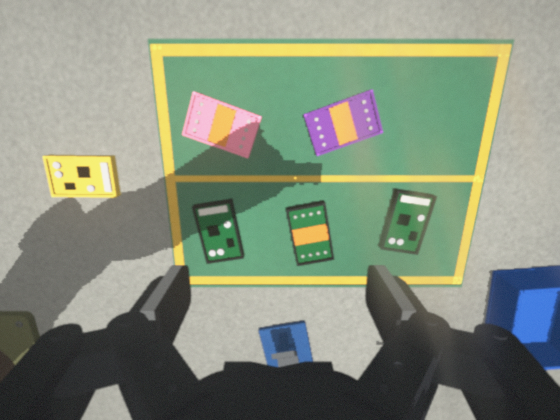

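In the wrist view the boards are at (218,231) component up, (310,233) solder up and (407,221) component up. Next I'll measure their corners in all three views.

```bash
cat >> h.py <<'E'
def boards(im,roi,vmax=40,amin=60,amax=6000):
    """roi x0,y0,x1,y1 ; dark frames -> list of (center, quad corners)"""
    x0,y0,x1,y1=roi; s=4
    a=cv2.resize(im[y0:y1,x0:x1],None,fx=s,fy=s,interpolation=cv2.INTER_CUBIC)
    m=(a.max(2)<vmax).astype(np.uint8)*255
    m=cv2.morphologyEx(m,cv2.MORPH_CLOSE,np.ones((7,7)))
    cs,_=cv2.findContours(m,cv2.RETR_EXTERNAL,cv2.CHAIN_APPROX_NONE); out=[]
    for c in cs:
        h=cv2.convexHull(c); A=cv2.contourArea(h)/s/s
        if A<amin or A>amax: continue
        q=cv2.minAreaRect(h)
        for e in np.linspace(.01,.15,60):
            p=cv2.approxPolyDP(h,e*cv2.arcLength(h,True),True)
            if len(p)<=4: break
        p=p.reshape(-1,2)
        f=lambda v:(np.array(v)+.5)/s-.5+[x0,y0]
        out.append((f(q[0]),f(p),A))
    return out
E
python3 - <<'E'
from h import *
W=cv2.imread('pics/c_w.png'); T=r.get_image('top'); S=r.get_image('scene')
cv2.imwrite('pics/c_t.png',T); cv2.imwrite('pics/c_s.png',S)
for n,im,roi,v in [('wrist',W,(180,180,450,275),45),('top',T,(192,130,240,255),55),('scene',S,(290,145,410,245),50)]:
    c=cam(n); print(n)
    for ce,q,A in boards(im,roi,v):
        P=onz(c,q,.012); print(ce.round(1),A,len(q),'ctr',onz(c,[ce],.012)[0].round(4),'mean',P.mean(0).round(4), 'sides',np.linalg.norm(P-np.roll(P,1,0),axis=1).round(3))
E
```

```text
wrist
top
[202.9 234.9] 284.1875 4 ctr [0.378  0.2503 0.012 ] mean [0.3779 0.2557 0.012 ] sides [0.021 0.056 0.039 0.052]
[225.1 192.2] 137.34375 4 ctr [0.4965 0.1942 0.012 ] mean [0.5044 0.1985 0.012 ] sides [0.004 0.048 0.038 0.058]
[209.5 148.3] 505.3125 4 ctr [0.6207 0.243  0.012 ] mean [0.6208 0.2425 0.012 ] sides [0.05  0.077 0.05  0.078]
scene
[382.3 228.2] 316.75 4 ctr [0.6385 0.2291 0.012 ] mean [0.6229 0.2253 0.012 ] sides [0.088 0.08  0.047 0.008]
[346.2 202.8] 274.0 4 ctr [0.5198 0.2171 0.012 ] mean [0.5075 0.2088 0.012 ] sides [0.087 0.079 0.046 0.007]
[316.8 175.8] 287.875 4 ctr [0.4011 0.2227 0.012 ] mean [0.3953 0.2333 0.012 ] sides [0.009 0.084 0.047 0.091]
[315.5 164. ] 123.21875 4 ctr [0.3676 0.2498 0.012 ] mean [0.368  0.2495 0.012 ] sides [0.027 0.044 0.024 0.043]
```

```bash
python3 - <<'E'
import cv2,numpy as np
W=cv2.imread('pics/c_w.png');S=cv2.imread('pics/c_s.png');T=cv2.imread('pics/c_t.png')
print('w',[tuple(W[243,x]) for x in range(280,345,3)])
print('t',[tuple(T[191,x]) for x in range(194,236,2)])
print('s',[tuple(S[196,x]) for x in range(322,370,2)])
E
```

```text
w [(np.uint8(126), np.uint8(163), np.uint8(108)), (np.uint8(131), np.uint8(167), np.uint8(112)), (np.uint8(128), np.uint8(166), np.uint8(109)), (np.uint8(130), np.uint8(166), np.uint8(111)), (np.uint8(98), np.uint8(122), np.uint8(91)), (np.uint8(84), np.uint8(165), np.uint8(236)), (np.uint8(89), np.uint8(186), np.uint8(245)), (np.uint8(91), np.uint8(186), np.uint8(243)), (np.uint8(89), np.uint8(177), np.uint8(238)), (np.uint8(83), np.uint8(156), np.uint8(199)), (np.uint8(85), np.uint8(151), np.uint8(151)), (np.uint8(83), np.uint8(144), np.uint8(102)), (np.uint8(83), np.uint8(139), np.uint8(78)), (np.uint8(86), np.uint8(142), np.uint8(70)), (np.uint8(83), np.uint8(138), np.uint8(64)), (np.uint8(81), np.uint8(136), np.uint8(62)), (np.uint8(78), np.uint8(129), np.uint8(62)), (np.uint8(83), np.uint8(101), np.uint8(78)), (np.uint8(126), np.uint8(162), np.uint8(106)), (np.uint8(127), np.uint8(161), np.uint8(105)), (np.uint8(125), np.uint8(161), np.uint8(105)), (np.uint8(127), np.uint8(162), np.uint8(108))]
t [(np.uint8(83), np.uint8(123), np.uint8(55)), (np.uint8(84), np.uint8(124), np.uin
[... 1238 characters left out ...]
int8(100), np.uint8(162)), (np.uint8(9), np.uint8(117), np.uint8(195)), (np.uint8(9), np.uint8(117), np.uint8(199)), (np.uint8(22), np.uint8(122), np.uint8(201)), (np.uint8(12), np.uint8(117), np.uint8(198)), (np.uint8(8), np.uint8(116), np.uint8(197)), (np.uint8(36), np.uint8(108), np.uint8(159)), (np.uint8(45), np.uint8(94), np.uint8(86)), (np.uint8(47), np.uint8(79), np.uint8(31)), (np.uint8(34), np.uint8(36), np.uint8(28)), (np.uint8(59), np.uint8(79), np.uint8(43)), (np.uint8(85), np.uint8(110), np.uint8(67)), (np.uint8(81), np.uint8(108), np.uint8(63)), (np.uint8(79), np.uint8(107), np.uint8(61)), (np.uint8(80), np.uint8(105), np.uint8(62)), (np.uint8(82), np.uint8(109), np.uint8(63))]
```

```bash
python3 -m jog '[[[-37,-20,20],[0,0,0]],[[-37,-20,20],[0,0,0]],[[-37,-20,20],[0,0,0]],[[-37,-20,20],[0,0,0]],[[0,0,0],[0,0,0]]]'; cat >> h.py <<'E'
def blob(im,roi,th=25,amin=100,s=4):
    """largest region differing from the roi's border colour; returns center, rect, quad"""
    x0,y0,x1,y1=roi
    a=cv2.resize(im[y0:y1,x0:x1],None,fx=s,fy=s,interpolation=cv2.INTER_CUBIC).astype(int)
    b=np.concatenate([a[0],a[-1],a[:,0],a[:,-1]]); bg=np.median(b,0)
    m=(np.abs(a-bg).max(2)>th).astype(np.uint8)*255
    m=cv2.morphologyEx(m,cv2.MORPH_OPEN,np.ones((5,5))); m=cv2.morphologyEx(m,cv2.MORPH_CLOSE,np.ones((9,9)))
    cs,_=cv2.findContours(m,cv2.RETR_EXTERNAL,cv2.CHAIN_APPROX_NONE)
    c=max(cs,key=cv2.contourArea); h=cv2.convexHull(c); q=cv2.minAreaRect(h)
    f=lambda v:(np.array(v)+.5)/s-.5+[x0,y0]
    return f(q[0]),f(cv2.boxPoints(q)),m
def report(c,box,z):
    P=onz(c,box,z); e=[np.linalg.norm(P[(i+1)%4]-P[i]) for i in range(4)]
    i=int(e[1]>e[0]); d=P[(i+1)%4]-P[i]; yaw=np.degrees(np.arctan2(d[1],d[0]))%180
    print('ctr',P.mean(0).round(4),'sides',np.round(e,4),'long axis deg',round(yaw,1)); return P.mean(0),yaw
E
python3 - <<'E'
from h import *
o=r.get_obs();print(o['tcp_pos'])
cv2.imwrite('pics/d_w.png',r.get_image('wrist'))
E
```

```text
time: 2.9
tcp_pos: [0.3767, 0.1491, 0.1505]
eef_rot: [-3.136, 0.003, 1.568]
force: [1.4, -0.2, 0.3]
gripper_width: 0.995
[0.37672612 0.14909628 0.15050014]
```

View pics/d_w.png

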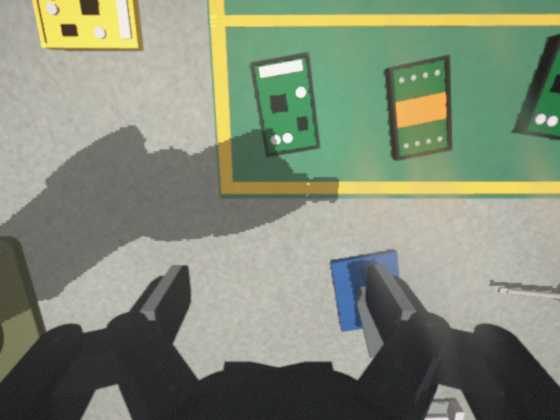

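Board b3 is at pixel (286,105), near nadir and component up. b2, with the amber band, is at (420,108). I'll measure position and height using the earlier view.

```bash
python3 - <<'E'
from h import *
W=cv2.imread('pics/d_w.png'); W0=cv2.imread('pics/c_w.png')
T0=np.eye(4);T0[:3,:3]=down(np.pi/2);T0[:3,3]=[.4597,.3009,.2312]
c0=cam('wrist',T0);c1=cam('wrist')
def amber(im,roi):
    x0,y0,x1,y1=roi;a=im[y0:y1,x0:x1].astype(int);m=(a[...,2]>200)&(a[...,0]<130)&(a[...,2]-a[...,0]>110)
    y,x=np.nonzero(m);return np.array([x.mean()+x0,y.mean()+y0])
def white(im,roi):
    x0,y0,x1,y1=roi;a=im[y0:y1,x0:x1].astype(int);m=(a.min(2)>215)
    y,x=np.nonzero(m);return np.array([x.mean()+x0,y.mean()+y0])
p,q=amber(W0,(285,210,335,255)),amber(W,(385,85,455,135)); print(p,q,tri([c0,c1],[p,q]))
p,q=white(W0,(392,190,440,207)),None; print(p)
for n,roi in [('b3',(238,42,330,170)),('b2',(375,45,465,170))]:
    ce,box,m=blob(W,roi,30); print(n,ce.round(1)); report(c1,box,.012)
E
```

```text
[310.08487085 234.33948339] [420.73977987 109.61792453] (array([0.50078154, 0.23039368, 0.02042448]), [0.4796166364680963, 0.47961663646798486])
[414.34 200.  ]
b3 [278.6 110.6]
ctr [0.3797 0.2266 0.012 ] sides [0.0685 0.0991 0.0767 0.0992] long axis deg 92.4
b2 [420.  107.4]
ctr [0.5045 0.2299 0.012 ] sides [0.0565 0.0874 0.0622 0.087 ] long axis deg 104.8
```

```bash
python3 - <<'E'
from h import *
W=cv2.imread('pics/d_w.png'); W0=cv2.imread('pics/c_w.png')
a=cv2.resize(W[45:170,240:470],None,fx=3.4,fy=3.4,interpolation=cv2.INTER_CUBIC)
cv2.imwrite('pics/d_z.png',a)
b=cv2.resize(W0[180:275,190:440],None,fx=3.2,fy=3.2,interpolation=cv2.INTER_CUBIC)
cv2.imwrite('pics/d_z0.png',b)
E
```

```text
(no output)
```

View pics/d_z.png

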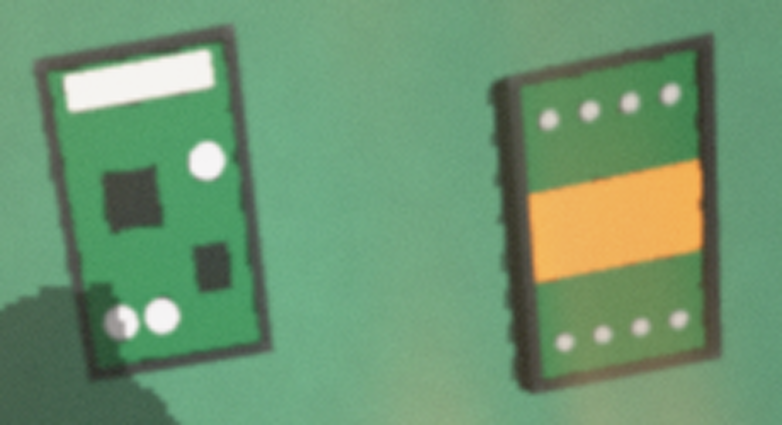

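View pics/d_z0.png

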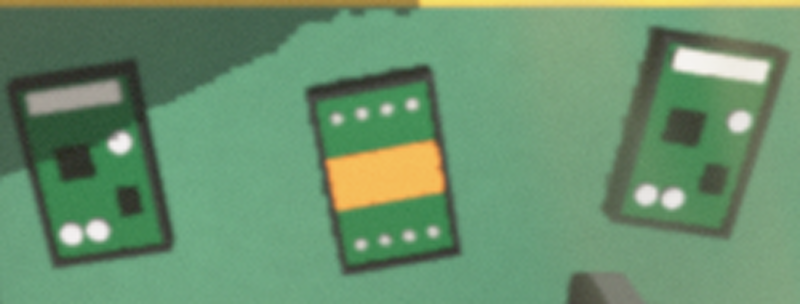

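```bash
python3 - <<'E'
from h import *
c1=cam('wrist')
T0=np.eye(4);T0[:3,:3]=down(np.pi/2);T0[:3,3]=[.4597,.3009,.2312];c0=cam('wrist',T0)
q1=np.array([[36,60],[232,26],[272,350],[92,380]])/3.4+[240,45]-.5
q0=np.array([[10,82],[134,62],[173,244],[56,265]])/3.2+[190,180]-.5
for z in(.012,.018): report(c1,q1,z); report(c0,q0,z)
print([tri([c0,c1],[a,b])[0].round(4) for a,b in zip(q0,q1)])
# caps
print(tri([c0,c1],[np.array([121,142])/3.2+[190,180],np.array([207,160])/3.4+[240,45]]))
S=cv2.imread('pics/c_s.png');cv2.imwrite('pics/d_s.png',cv2.resize(S[155:190,295:340],None,fx=12,fy=12,interpolation=cv2.INTER_CUBIC))
delta([.381,.228,.12],down(np.radians(100)))
E
```

```text
ctr [0.3863 0.2327 0.012 ] sides [0.049  0.0797 0.0492 0.0801] long axis deg 99.4
ctr [0.3842 0.2313 0.012 ] sides [0.0493 0.0789 0.0498 0.0804] long axis deg 99.0
ctr [0.3861 0.2326 0.018 ] sides [0.0479 0.078  0.0481 0.0784] long axis deg 99.4
ctr [0.3854 0.2338 0.018 ] sides [0.0485 0.0776 0.049  0.0791] long axis deg 99.0
[array([0.3555, 0.2679, 0.0167]), array([0.4033, 0.2755, 0.0155]), array([0.4159, 0.1981, 0.0157]), array([0.3683, 0.1906, 0.0191])]
(array([0.39807518, 0.24431843, 0.02115818]), [0.27278365582404224, 0.2727836558240886])
shift mm [76.5  1.9 31. ] turn deg [ -0.1   0.  -10.1]
```

Board b3's centre is (0.386, 0.2325), its long axis at 99.3°, and its top at about 12–17 mm. I'll approach it.

```bash
python3 - <<'E'
from h import *
delta([.386,.2325,.06],down(np.radians(99.3)))
E
```

```text
shift mm [81.1  7.  91. ] turn deg [-0.1  0.  -9.4]
```

```bash
python3 -m jog '[[[27,2,30],[0,0,0]],[[27,2,30],[0,0,0]],[[27,3,30],[0,0,0]],[[0,0,0],[0,0,-9.4]],[[0,0,0],[0,0,0]]]'; python3 -m jog '[[[0,0,20],[0,0,0]],[[0,0,0],[0,0,0]],[[0,0,0],[0,0,0]],[[0,0,0],[0,0,0]],[[0,0,0],[0,0,0]]]';python3 - <<'E'
from h import *
delta([.386,.2325,.0],down(np.radians(99.3)))
cv2.imwrite('pics/e_w.png',r.get_image('wrist'))
E
```

```text
time: 3.58
tcp_pos: [0.3876, 0.2355, 0.0612]
eef_rot: [3.14, -0.002, 1.735]
force: [-0.3, 0.3, 0.3]
gripper_width: 1.0
time: 4.2
tcp_pos: [0.387, 0.2339, 0.0417]
eef_rot: [3.141, -0.0, 1.734]
force: [0.5, 0.3, 0.6]
gripper_width: 1.003
shift mm [-1.2 -1.3 41.7] turn deg [ 0.  -0.   0.1]
```

View pics/e_w.png

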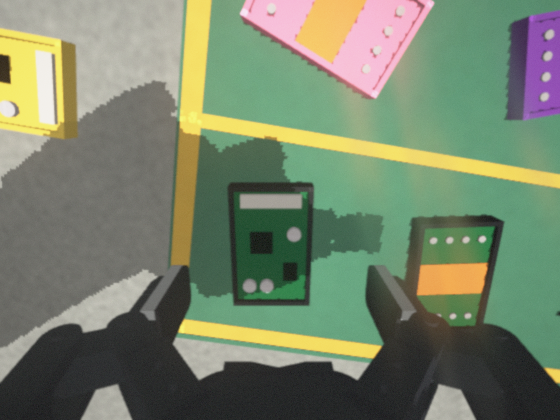

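The board, at (270,243), is centred between the fingers, so I'll descend and close.

```bash
python3 -m jog '[[[-1,-1,14],[0,0,0]],[[0,0,14],[0,0,0]],[[0,0,13],[0,0,0]],[[0,0,0],[0,0,0]],[[0,0,0],[0,0,0]]]';python3 -m jog '[[[0,0,0],[0,0,0]],[[0,0,0],[0,0,0]],[[0,0,0],[0,0,0]],[[0,0,0],[0,0,0]],[[0,0,0],[0,0,0]]]' 1;python3 -m jog '[[[0,0,0],[0,0,0]],[[0,0,0],[0,0,0]],[[0,0,0],[0,0,0]],[[0,0,0],[0,0,0]],[[0,0,0],[0,0,0]]]' 1; python3 -m jog '[[[0,0,-5],[0,0,0]],[[0,0,-10],[0,0,0]],[[0,0,-20],[0,0,0]],[[0,0,-20],[0,0,0]],[[0,0,0],[0,0,0]]]';python3 - <<'E'
from h import *
cv2.imwrite('pics/f_w.png',r.get_image('wrist'));cv2.imwrite('pics/f_t.png',r.get_image('top')); print(r.get_obs()['joint_pos'].round(2))
E
```

```text
time: 4.88
tcp_pos: [0.3924, 0.2364, 0.0062]
eef_rot: [-3.128, 0.006, 1.735]
force: [1.0, -0.0, 1.1]
gripper_width: 1.005
time: 5.5
tcp_pos: [0.3901, 0.2364, 0.0129]
eef_rot: [-3.127, 0.003, 1.735]
force: [-7.0, 0.4, 81.7]
gripper_width: 0.32
time: 6.12
tcp_pos: [0.3901, 0.2364, 0.0129]
eef_rot: [-3.127, 0.003, 1.735]
force: [-7.1, 1.0, 81.7]
gripper_width: 0.321
time: 6.75
tcp_pos: [0.3937, 0.2373, 0.0623]
eef_rot: [-3.13, 0.005, 1.735]
force: [0.5, -0.2, 0.1]
gripper_width: -0.0
[-0.66  0.81  0.03  2.18 -0.16  0.17 -0.32]
```

View pics/f_w.png

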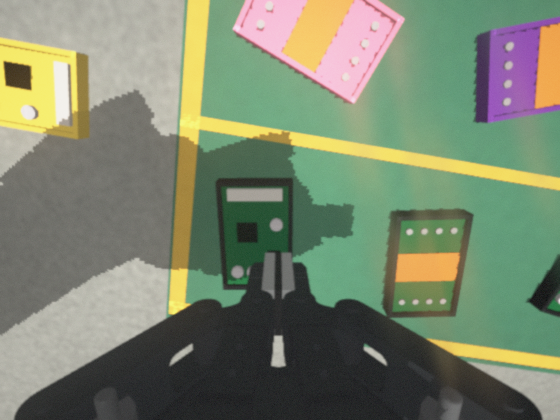

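The descent stopped short. Here the arm is near its inner reach: joint 6 is low and the tool drifted +x and tilted. The fingers were also too high, so they closed over the board's top. The board is still at (258,235) and looks unharmed. I'll re-measure it and check how far down I can reach slightly farther out.

```bash
python3 -m jog '[[[0,0,-30],[0,0,0]],[[0,0,-30],[0,0,0]],[[-40,0,-10],[0,0,0]],[[-40,0,0],[0,0,0]],[[0,0,0],[0,0,0]]]' -1; python3 - <<'E'
from h import *
print(r.get_obs()['joint_pos'].round(3))
T=tool(); cv2.imwrite('pics/g_w.png',r.get_image('wrist')); np.save('g_T.npy',T)
delta([.405,.2325,.06],down(np.radians(99.3)))
E
```

```text
time: 7.48
tcp_pos: [0.4068, 0.1548, 0.1313]
eef_rot: [-3.126, 0.008, 1.729]
force: [0.1, 0.7, 0.4]
gripper_width: 1.003
[-0.505  0.652  0.053  2.206 -0.099  0.303 -0.21 ]
shift mm [75.2 11.3 70.6] turn deg [-0.9  0.4 -0.1]
```

View pics/g_w.png

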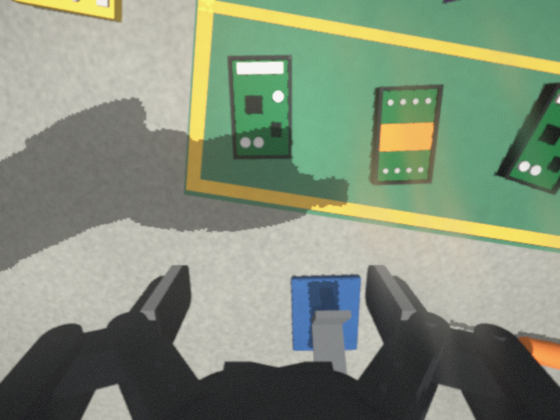

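```bash
python3 - <<'E'
from h import *
W=cv2.imread('pics/g_w.png'); c=cam('wrist',np.load('g_T.npy'))
P,_=report(c,np.array([[228.5,56],[291.5,55],[291.5,157.5],[234,158.5]]),.012)
delta([.402,P[1],.06],down(np.radians(99.3)))
E
```

```text
ctr [0.3793 0.2295 0.012 ] sides [0.049  0.0794 0.0495 0.0798] long axis deg 99.8
shift mm [72.7  7.9 70.6] turn deg [-0.9  0.4 -0.1]
```

```bash
python3 -m jog '[[[24,-1,24],[-0.9,0.4,0]],[[24,0,24],[0,0,0]],[[24,0,22],[0,0,0]],[[0,0,0],[0,0,0]],[[0,0,0],[0,0,0]]]' -1; python3 - <<'E'
from h import *
print(r.get_obs()['joint_pos'].round(3))
delta([.393,.2318,-.004],down(np.radians(99.5)))
E
```

```text
time: 8.15
tcp_pos: [0.3939, 0.2291, 0.0618]
eef_rot: [3.14, -0.001, 1.735]
force: [0.1, 0.6, 0.9]
gripper_width: 0.997
[-0.646  0.807  0.03   2.202 -0.165  0.133 -0.298]
shift mm [ 2.8 -0.5 65.8] turn deg [ 0.1 -0.1 -0.1]
```

Board b3, at about 0.445 m from the base, is too close in for a vertical low grasp. I'll take the two farther boards first, then hook b3 outward into the cleared space. Next is b1, the far component-up board, at about (0.62, 0.243).

```bash
python3 -m jog '[[[0,0,-45],[0,0,0]],[[0,0,-45],[0,0,0]],[[0,0,0],[0,0,9.5]],[[-16,55,0],[0,0,0]],[[-16,55,0],[0,0,0]]]' -1; python3 -m jog '[[[-16,58,0],[0,0,0]],[[-16,58,0],[0,0,0]],[[0,0,0],[0,0,0]],[[0,0,0],[0,0,0]],[[0,0,0],[0,0,0]]]'; python3 - <<'E'
from h import *
T=tool(); cv2.imwrite('pics/h_w.png',r.get_image('wrist')); np.save('h_T.npy',T); print(T[:3,3], r.get_obs()['joint_pos'].round(2))
E
```

```text
time: 8.78
tcp_pos: [0.5051, 0.1959, 0.1532]
eef_rot: [3.139, -0.002, 1.569]
force: [0.5, 0.6, 0.4]
gripper_width: 1.001
time: 9.4
tcp_pos: [0.6182, 0.1653, 0.1523]
eef_rot: [3.142, -0.002, 1.57]
force: [-0.2, 0.4, -0.0]
gripper_width: 1.001
[0.61817248 0.16527021 0.1522625 ] [-0.4   0.81  0.13  1.6  -0.14  0.74 -0.21]
```

View pics/h_w.png

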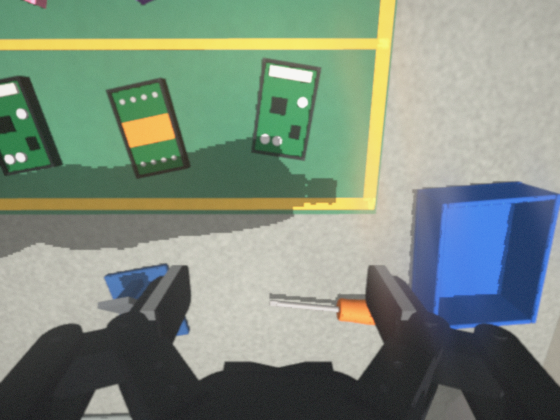

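b1 is at (287,110), near nadir and component up. I'll zoom in for its corners.

```bash
python3 - <<'E'
from h import *
W=cv2.imread('pics/h_w.png')
cv2.imwrite('pics/h_z.png',cv2.resize(W[50:170,235:340],None,fx=5,fy=5,interpolation=cv2.INTER_CUBIC))
cv2.imwrite('pics/h_z2.png',cv2.resize(W[70:185,95:200],None,fx=5,fy=5,interpolation=cv2.INTER_CUBIC))
E
```

```text
(no output)
```

View pics/h_z.png

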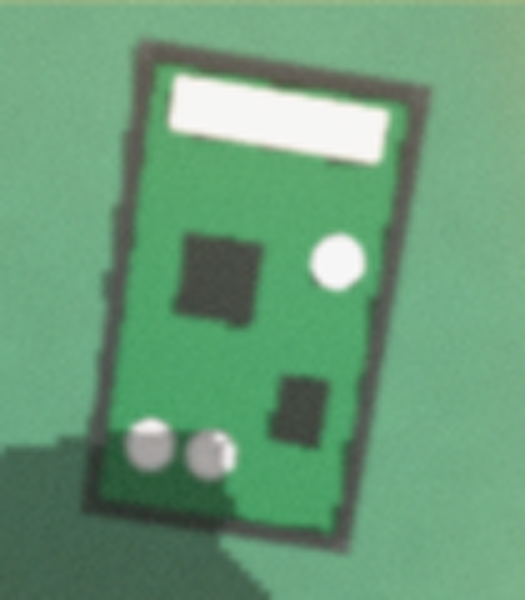

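View pics/h_z2.png

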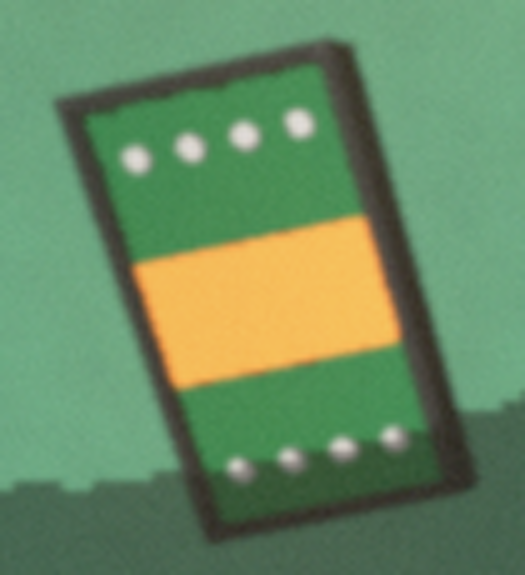

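```bash
python3 - <<'E'
from h import *
c=cam('wrist',np.load('h_T.npy'))
T0=np.eye(4);T0[:3,:3]=down(np.pi/2);T0[:3,3]=[.4597,.3009,.2312];c0=cam('wrist',T0)
q=np.array([[140,42],[430,88],[348,550],[85,512]])/5+[235,50]-.4
P,y=report(c,q,.012)
print(tri([c0,c],[np.array([739,121])/3.2+[190,180]-.4,np.array([339,262])/5+[235,50]-.4]))
q2=np.array([[58,102],[330,40],[452,490],[212,542]])/5+[95,70]-.4
report(c,q2,.012)
delta([P[0],P[1],.06],down(np.radians(y)))
E
```

```text
ctr [0.6243 0.243  0.012 ] sides [0.0498 0.0795 0.0492 0.0795] long axis deg 81.3
(array([0.63982476, 0.25068512, 0.01314644]), [0.04692534571377316, 0.04692534571382448])
ctr [0.5007 0.2268 0.012 ] sides [0.0495 0.0791 0.0475 0.0795] long axis deg 99.9
shift mm [77.4  5.8 92.5] turn deg [ 0.  -0.1  8.6]
```

Triangulation puts the board's top at 13 mm, which agrees with the text. I'll approach and grip with the TCP near z = -2 mm.

```bash
python3 -m jog '[[[26,2,30],[0,0,0]],[[26,2,30],[0,0,0]],[[26,2,30],[0,0,0]],[[0,0,0],[0,0,8.6]],[[0,0,0],[0,0,0]]]' -1;  python3 - <<'E'
from h import *
delta([.6243,.243,-.002],down(np.radians(81.3)))
cv2.imwrite('pics/i_w.png',r.get_image('wrist'))
E
```

```text
time: 10.07
tcp_pos: [0.6251, 0.2436, 0.062]
eef_rot: [3.141, -0.001, 1.422]
force: [0.1, -0.6, 0.0]
gripper_width: 1.0
shift mm [-0.8 -0.8 64. ] turn deg [ 0.  -0.1  0.2]
```

View pics/i_w.png

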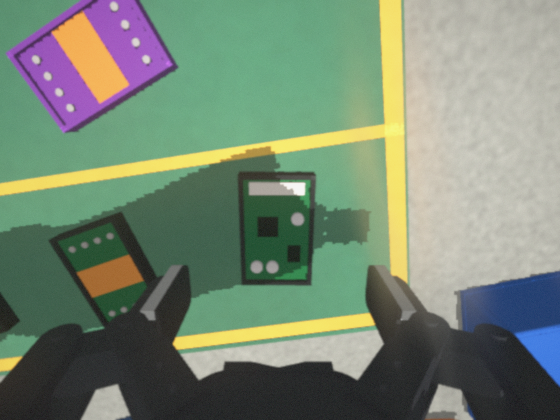

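The board is upright at (277,229), centred between the fingers.

```bash
python3 -m jog '[[[-1,-1,22],[0,0,0]],[[0,0,22],[0,0,0]],[[0,0,20],[0,0,0]],[[0,0,0],[0,0,0]],[[0,0,0],[0,0,0]]]';python3 -m jog '[[[0,0,0],[0,0,0]],[[0,0,0],[0,0,0]],[[0,0,0],[0,0,0]],[[0,0,0],[0,0,0]],[[0,0,0],[0,0,0]]]' 1
```

```text
time: 10.75
tcp_pos: [0.6256, 0.2421, -0.0015]
eef_rot: [3.139, -0.002, 1.419]
force: [1.3, -0.6, 1.1]
gripper_width: 1.0
time: 11.38
tcp_pos: [0.626, 0.2426, -0.0004]
eef_rot: [3.139, -0.003, 1.419]
force: [0.0, 0.2, 5.7]
gripper_width: 0.567
```

```bash
python3 -m jog '[[[0,0,0],[0,0,0]],[[0,0,-10],[0,0,0]],[[0,0,-30],[0,0,0]],[[0,0,-40],[0,0,0]],[[0,0,-40],[0,0,0]]]';python3 - <<'E'
from h import *
cv2.imwrite('pics/j_w.png',r.get_image('wrist'));o=r.get_obs();print(o['gripper_width'],o['tcp_pos'],o['force'])
E
```

```text
time: 12.0
tcp_pos: [0.6247, 0.2417, 0.1197]
eef_rot: [3.14, -0.002, 1.419]
force: [0.5, -0.2, -1.2]
gripper_width: 0.566
0.565662386957568 [0.62821341 0.24269807 0.12563612] [ 1.08300981 -0.14629865  2.73580048]
```

View pics/j_w.png

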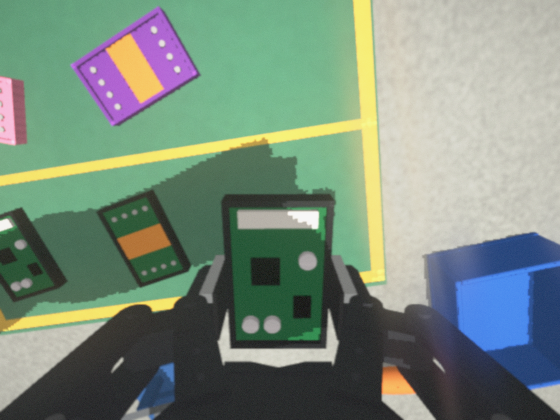

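The board is held at (277,275) and the grip is good. I'll find its offset in the tool frame, and the carrier and bay poses from the top and scene views.

```bash
python3 - <<'E'
from h import *
W=cv2.imread('pics/j_w.png')
cv2.imwrite('pics/j_z.png',cv2.resize(W[185:355,210:345],None,fx=4,fy=3.5,interpolation=cv2.INTER_CUBIC))
T=cv2.imread('pics/c_t.png');c=cam('top')
a=T[150:255,330:470].astype(int)
# bays: dark blobs
s=4;A=cv2.resize(T[150:255,330:470],None,fx=s,fy=s,interpolation=cv2.INTER_CUBIC)
m=(A.max(2)<60).astype(np.uint8)*255; m=cv2.morphologyEx(m,cv2.MORPH_OPEN,np.ones((15,15)))
cs,_=cv2.findContours(m,cv2.RETR_EXTERNAL,cv2.CHAIN_APPROX_NONE)
for k in cs:
    if cv2.contourArea(k)/s/s<200: continue
    q=cv2.minAreaRect(k); f=lambda v:(np.array(v)+.5)/s-.5+[330,150]
    print(f(q[0]).round(1),cv2.contourArea(k)/16); report(c,f(cv2.boxPoints(q)),.0125)
hs=(A[...,2]>200)&(A[...,1]<160)&(A[...,0]<80)
y,x=np.nonzero(hs); print('tab',np.array([x.mean(),y.mean()])/s+[330,150], onz(c,[np.array([x.mean(),y.mean()])/s+[330,150]],.046))
E
```

```text
[369.8 223.8] 475.03125
ctr [ 0.4161 -0.2018  0.0125] sides [0.0793 0.0475 0.0788 0.0473] long axis deg 92.1
[404.7 222.4] 466.25
ctr [ 0.4213 -0.2977  0.0125] sides [0.0782 0.048  0.0777 0.0478] long axis deg 93.2
[367.1 182.2] 456.0625
ctr [ 0.531  -0.1958  0.0125] sides [0.0784 0.0479 0.0779 0.0478] long axis deg 94.0
[401.5 181. ] 453.3125
ctr [ 0.5364 -0.2918  0.0125] sides [0.079  0.0487 0.0784 0.0485] long axis deg 93.1
tab [352.75392157 201.85318627] [[ 0.46988854 -0.15015357  0.046     ]]
```

View pics/j_z.png

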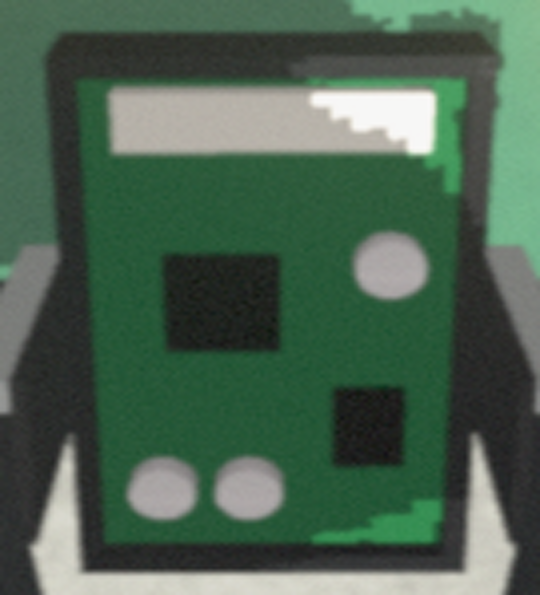

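```bash
python3 - <<'E'
from h import *
c=cam('wrist',np.eye(4))
q=np.array([[66,55],[492,55],[463,571],[83,571]])/[4,3.5]+[210,185]-.4
for z in(-.012,-.015,-.02): P=onz(c,q,z); print(P.round(4).tolist(),P.mean(0).round(4))
EOF=0
delta([.5364,-.2918,.13],down(np.radians(93.1)))
E
```

```text
[[0.0399, -0.0232, -0.012], [0.0399, 0.0245, -0.012], [-0.0417, 0.0252, -0.012], [-0.0417, -0.0253, -0.012]] [-0.0009  0.0003 -0.012 ]
[[0.0408, -0.0227, -0.015], [0.0408, 0.0239, -0.015], [-0.039, 0.0246, -0.015], [-0.0389, -0.0247, -0.015]] [ 0.0009  0.0003 -0.015 ]
[[0.0422, -0.0218, -0.02], [0.0422, 0.023, -0.02], [-0.0344, 0.0236, -0.02], [-0.0343, -0.0237, -0.02]] [ 0.0039  0.0003 -0.02  ]
shift mm [-542.2   -9.5   -8. ] turn deg [  0.6  -0.3 -11.8]
```

```bash
python3 -m jog '[[[0,0,-20],[0,0,-6]],[[0,0,-20],[0,0,-5.8]],[[-40,-8,0],[0,0,0]],[[-50,-10,0],[0,0,0]],[[-50,-10,0],[0,0,0]]]';python3 -m jog '[[[-50,-10,0],[0,0,0]],[[-50,-10,0],[0,0,0]],[[-50,-10,0],[0,0,0]],[[-50,-10,0],[0,0,0]],[[-50,-10,0],[0,0,0]]]';python3 -m jog '[[[-50,-10,0],[0,0,0]],[[-50,-11,0],[0,0,0]],[[-50,-11,0],[0,0,0]],[[-50,-10,0],[0,0,0]],[[-15,0,0],[0,0,0]]]'; python3 -m jog '[[[0,0,0],[0,0,0]],[[0,0,0],[0,0,0]],[[0,0,0],[0,0,0]],[[0,0,0],[0,0,0]],[[0,0,0],[0,0,0]]]';python3 - <<'E'
from h import *
T=tool(); cv2.imwrite('pics/k_w.png',r.get_image('wrist')); np.save('k_T.npy',T); print(T[:3,3], r.get_obs()['joint_pos'].round(2))
E
```

```text
time: 12.68
tcp_pos: [0.6041, 0.099, 0.1583]
eef_rot: [3.139, -0.001, 1.625]
force: [1.0, -0.2, -0.4]
gripper_width: 0.571
time: 13.3
tcp_pos: [0.5676, -0.1535, 0.1578]
eef_rot: [3.139, -0.002, 1.625]
force: [1.2, -0.7, 0.3]
gripper_width: 0.562
time: 13.92
tcp_pos: [0.5348, -0.3743, 0.1572]
eef_rot: [3.141, 0.002, 1.618]
force: [0.0, -0.0, 0.1]
gripper_width: 0.564
time: 14.55
tcp_pos: [0.5377, -0.3682, 0.157]
eef_rot: [3.14, -0.002, 1.625]
force: [0.3, 0.0, -1.1]
gripper_width: 0.569
[ 0.53773708 -0.36823697  0.15697497] [ 0.53  0.81  0.01  1.55 -0.01  0.78  0.6 ]
```

View pics/k_w.png

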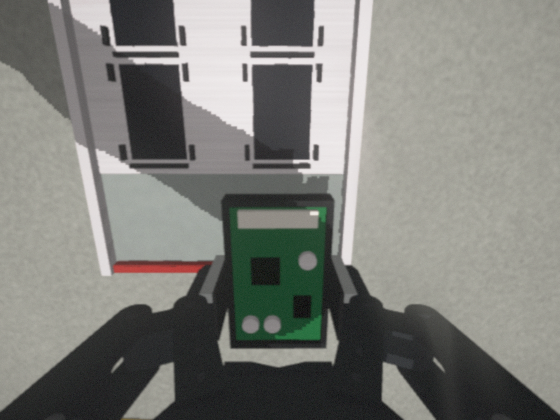

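The wrist view shows bay D at (282,112), bay B at (156,112) and the board still held. I'll measure the bay.

```bash
python3 - <<'E'
from h import *
W=cv2.imread('pics/k_w.png');c=cam('wrist',np.load('k_T.npy'));ct=cam('top')
def bay(roi,v):
    s=4;x0,y0,x1,y1=roi
    A=cv2.resize(W[y0:y1,x0:x1],None,fx=s,fy=s,interpolation=cv2.INTER_CUBIC)
    m=(A.max(2)<v).astype(np.uint8)*255; m=cv2.morphologyEx(m,cv2.MORPH_OPEN,np.ones((33,33)))
    cs,_=cv2.findContours(m,cv2.RETR_EXTERNAL,cv2.CHAIN_APPROX_NONE); k=max(cs,key=cv2.contourArea);q=cv2.minAreaRect(k)
    return (np.array(q[0])+.5)/s-.5+[x0,y0],(np.array(cv2.boxPoints(q))+.5)/s-.5+[x0,y0]
for n,roi,t in [('D',(240,58,325,168),(401.5,181.)),('B',(105,58,200,170),(404.7,222.4))]:
    for v in (60,80):
        p,b=bay(roi,v); print(n,p.round(1)); report(c,b,.0125); print(tri([ct,c],[t,p]))
E
```

```text
D [273.9 150.6]
ctr [ 0.532  -0.3259  0.0125] sides [0.0139 0.0348 0.0139 0.0353] long axis deg 3.1
(array([ 0.54053941, -0.32069195, -0.04556996]), [15.059571755420338, 15.059571755420231])
D [281.8 112.4]
ctr [ 0.5375 -0.2932  0.0125] sides [0.0805 0.0478 0.0807 0.0522] long axis deg 91.0
(array([ 0.53695726, -0.29176486,  0.01104776]), [0.5818318167766753, 0.5818318167767031])
B [152.6 111.4]
ctr [ 0.4213 -0.2988  0.0125] sides [0.0496 0.0841 0.0545 0.0851] long axis deg 93.4
(array([ 0.42132169, -0.29712451,  0.01295419]), [0.34526454017438957, 0.34526454017428926])
B [152.8 111.2]
ctr [ 0.4215 -0.2987  0.0125] sides [0.0506 0.0853 0.0557 0.0864] long axis deg 93.6
(array([ 0.42137213, -0.29707513,  0.01284695]), [0.43208622763339827, 0.4320862276334362])
```

```bash
python3 - <<'E'
from h import *
delta([.537,-.2922,.03],down(np.radians(93.1)))
E
```

```text
shift mm [ 75.9   3.3 127.1] turn deg [ 0.1 -0.1  0. ]
```

```bash
python3 -m jog '[[[38,2,10],[0,0,0]],[[38,1,20],[0,0,0]],[[0,0,40],[0,0,0]],[[0,0,37],[0,0,0]],[[0,0,20],[0,0,0]]]';python3 -m jog '[[[0,0,0],[0,0,0]],[[0,0,0],[0,0,0]],[[0,0,0],[0,0,0]],[[0,0,0],[0,0,0]],[[0,0,0],[0,0,0]]]';python3 - <<'E'
from h import *
delta([.537,-.2922,.0135],down(np.radians(93.1)))
E
```

```text
time: 15.22
tcp_pos: [0.5359, -0.292, 0.0283]
eef_rot: [-3.141, -0.003, 1.625]
force: [-0.3, -0.4, -0.2]
gripper_width: 0.565
time: 15.85
tcp_pos: [0.5369, -0.2926, 0.0305]
eef_rot: [3.139, -0.001, 1.624]
force: [-0.7, 0.2, -1.1]
gripper_width: 0.566
shift mm [ 0.4  0.1 17. ] turn deg [ 0.1 -0.1 -0. ]
```

```bash
python3 -m jog '[[[0,0,4],[0,0,0]],[[0,0,4],[0,0,0]],[[0,0,4],[0,0,0]],[[0,0,4],[0,0,0]],[[0,0,0],[0,0,0]]]';python3 -m jog '[[[0,0,0],[0,0,0]],[[0,0,0],[0,0,0]],[[0,0,0],[0,0,0]],[[0,0,0],[0,0,0]],[[0,0,0],[0,0,0]]]'
```

```text
time: 16.48
tcp_pos: [0.5364, -0.2922, 0.0136]
eef_rot: [3.141, -0.002, 1.625]
force: [0.9, -0.5, 0.2]
gripper_width: 0.567
time: 17.1
tcp_pos: [0.5367, -0.2924, 0.0141]
eef_rot: [3.14, -0.002, 1.624]
force: [-0.3, 0.8, -0.3]
gripper_width: 0.569
```

```bash
python3 -m jog '[[[0,0,1],[0,0,0]],[[0,0,1],[0,0,0]],[[0,0,0],[0,0,0]],[[0,0,0],[0,0,0]],[[0,0,0],[0,0,0]]]';python3 -m jog '[[[0,0,0],[0,0,0]],[[0,0,0],[0,0,0]],[[0,0,0],[0,0,0]],[[0,0,0],[0,0,0]],[[0,0,0],[0,0,0]]]' -1;python3 -m jog '[[[0,0,-10],[0,0,0]],[[0,0,-40],[0,0,0]],[[-20,0,-40],[0,0,0]],[[-50,0,-20],[0,0,0]],[[0,0,0],[0,0,0]]]';python3 - <<'E'
from h import *
T=tool(); cv2.imwrite('pics/l_w.png',r.get_image('wrist')); np.save('l_T.npy',T); print(T[:3,3], r.get_obs()['joint_pos'].round(2))
E
```

```text
time: 17.73
tcp_pos: [0.5367, -0.2924, 0.0121]
eef_rot: [3.14, -0.002, 1.625]
force: [-0.2, 0.6, -1.3]
gripper_width: 0.568
time: 18.35
tcp_pos: [0.5367, -0.2924, 0.0121]
eef_rot: [3.14, -0.002, 1.624]
force: [0.1, 0.2, -0.5]
gripper_width: 1.0
time: 18.98
tcp_pos: [0.5401, -0.3698, 0.1253]
eef_rot: [3.136, 0.007, 1.618]
force: [-0.2, -0.4, 0.7]
gripper_width: 0.997
[ 0.54005525 -0.36980602  0.12525483] [ 0.52  0.85  0.01  1.58 -0.01  0.71  0.58]
```

View pics/l_w.png

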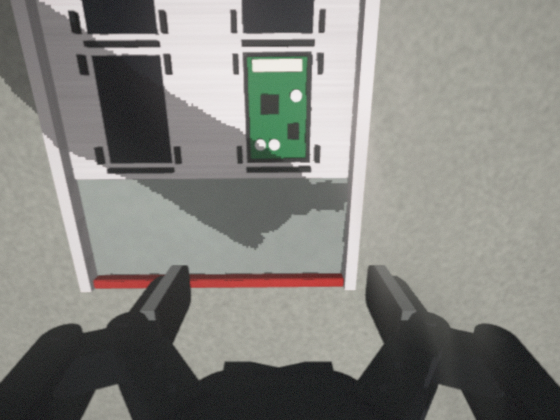

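b1 sits in bay D at (277,108), flat and inside the ribs. Next I'll look at the stand on the way to b2.

```bash
python3 -m jog '[[[20,0,-20],[0,0,0]],[[50,-9,-15],[0,0,0]],[[50,-9,0],[0,0,0]],[[50,-9,0],[0,0,0]],[[50,-9,0],[0,0,0]]]';python3 -m jog '[[[50,-9,0],[0,0,0]],[[50,-9,0],[0,0,0]],[[8,-2,0],[0,0,0]],[[0,0,0],[0,0,0]],[[0,0,0],[0,0,0]]]';python3 - <<'E'
from h import *
T=tool(); W=r.get_image('wrist');cv2.imwrite('pics/m_w.png',W); np.save('m_T.npy',T); print(T[:3,3], r.get_obs()['joint_pos'].round(2))
cv2.imwrite('pics/m_z.png',cv2.resize(W[40:180,200:360],None,fx=4.5,fy=4,interpolation=cv2.INTER_CUBIC))
E
```

```text
time: 19.65
tcp_pos: [0.4914, -0.1418, 0.1572]
eef_rot: [3.14, -0.003, 1.626]
force: [1.2, 1.0, -1.2]
gripper_width: 1.001
time: 20.27
tcp_pos: [0.4669, -0.0395, 0.1575]
eef_rot: [3.139, -0.001, 1.622]
force: [-0.3, -0.0, -0.1]
gripper_width: 0.998
[ 0.46693893 -0.03951735  0.15745352] [-0.05  0.62  0.06  2.11 -0.09  0.41  0.14]
```

View pics/m_w.png

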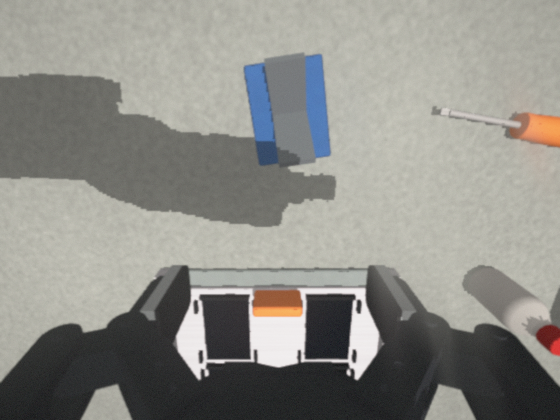

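View pics/m_z.png

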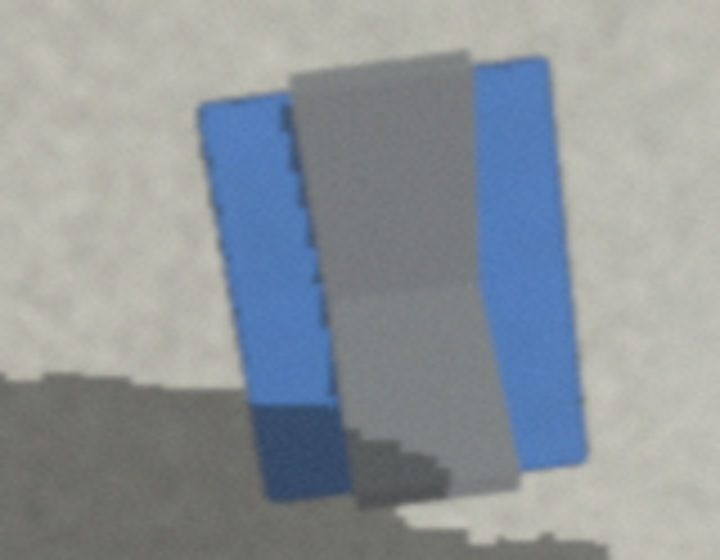

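```bash
python3 - <<'E'
from h import *
c=cam('wrist',np.load('m_T.npy'));f=lambda q:np.array(q)/[4.5,4]+[200,40]-.4
report(c,f([[200,103],[549,58],[587,461],[268,500]]),.008)
P=onz(c,f([[325,293],[482,287]]),.020); d=P[1]-P[0];print('V',P.mean(0),np.linalg.norm(d),np.degrees(np.arctan2(d[1],d[0])))
for q in ([[292,75],[470,50]],[[350,508],[520,487]],[[297,92],[472,70]]):
    P=onz(c,f(q),.057); d=P[1]-P[0];print('top',P.mean(0),np.linalg.norm(d),np.degrees(np.arctan2(d[1],d[0])))
ct=cam('top');cs=cam('scene')
T=cv2.imread('pics/c_t.png');S=cv2.imread('pics/c_s.png')
cv2.imwrite('pics/m_t.png',cv2.resize(T[180:225,255:310],None,fx=10,fy=10,interpolation=cv2.INTER_CUBIC))
delta([.5,.148,.15],down(np.pi/2))
E
```

```text
ctr [0.4734 0.0377 0.008 ] sides [0.0683 0.0879 0.0686 0.0882] long axis deg 100.7
V [0.47333764 0.03776933 0.02      ] 0.030683163846641492 5.30806337384471
top [0.46575352 0.07686926 0.057     ] 0.028893281468394025 11.134652985114245
top [ 0.47996407 -0.00148548  0.057     ] 0.030556448486728963 10.883827000620434
top [0.46649951 0.07386358 0.057     ] 0.028470487548728295 10.317871486804464
shift mm [185.7  42.6   7.7] turn deg [ 0.1 -0.1  2.9]
```

View pics/m_t.png

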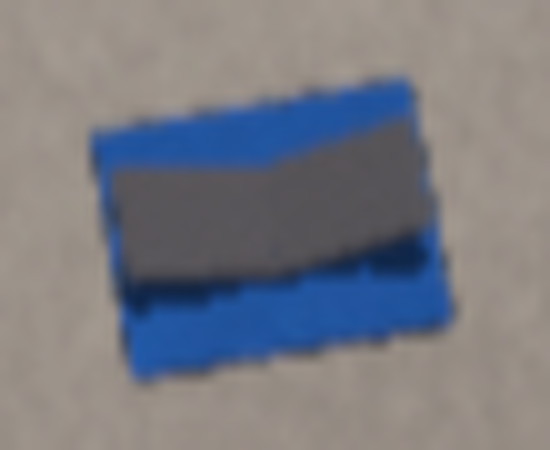

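```bash
python3 - <<'E'
from h import *
ct=cam('top');q=np.array([[95,132],[405,78],[452,328],[135,378]])/10+[255,180]-.45
report(ct,q,.008)
c=cam('wrist',np.load('m_T.npy'));f=lambda q:np.array(q)/[4.5,4]+[200,40]-.4
g=lambda q:np.array(q)/10+[255,180]-.45
# V ends: +x end & -x end; wall-top corners far(+y wall) in top view are left side (image left=+y)
for a,b in [((482,287),(272,163)),((325,293),(275,278)),((470,50),(112,170)),((292,75),(130,280)),((520,487),(408,122)),((350,508),(430,228))]:
    print(tri([c,ct],[f(a),g(b)]))
E
python3 -m jog '[[[46,10,0],[0,0,0]],[[46,11,0],[0,0,0]],[[46,11,0],[0,0,0]],[[46,10,8],[0,0,2.9]],[[0,0,0],[0,0,0]]]';python3 - <<'E'
from h import *
T=tool(); W=r.get_image('wrist');cv2.imwrite('pics/n_w.png',W); np.save('n_T.npy',T); print(T[:3,3], r.get_obs()['joint_pos'].round(2))
cv2.imwrite('pics/n_z.png',cv2.resize(W[40:180,210:350],None,fx=5,fy=4,interpolation=cv2.INTER_CUBIC))
E
```

```text
ctr [0.4714 0.0382 0.008 ] sides [0.0865 0.0705 0.0874 0.069 ] long axis deg 101.0
(array([0.49006049, 0.03885928, 0.00493053]), [0.3628650848223143, 0.36286508482231583])
(array([0.45783229, 0.03666963, 0.00728056]), [0.422917990496588, 0.4229179904965967])
(array([0.48013705, 0.08071013, 0.04878746]), [0.5059717299836879, 0.5059717299837084])
(array([0.45095271, 0.07534879, 0.04626158]), [0.333239312217975, 0.33323931221790626])
(array([0.49365636, 0.00198415, 0.0572063 ]), [1.3746445415656212, 1.3746445415656208])
(array([ 0.4646105 , -0.00396697,  0.05720371]), [0.5013968644828048, 0.5013968644827901])
time: 20.95
tcp_pos: [0.4993, 0.152, 0.1491]
eef_rot: [3.139, -0.004, 1.579]
force: [0.2, -0.8, 0.1]
gripper_width: 0.999
[0.4993411  0.15197881 0.1491246 ] [-0.46  0.68  0.14  1.97 -0.19  0.5  -0.19]
```

View pics/n_w.png

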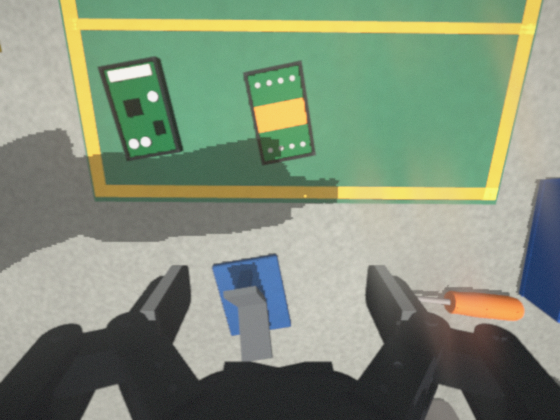

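View pics/n_z.png

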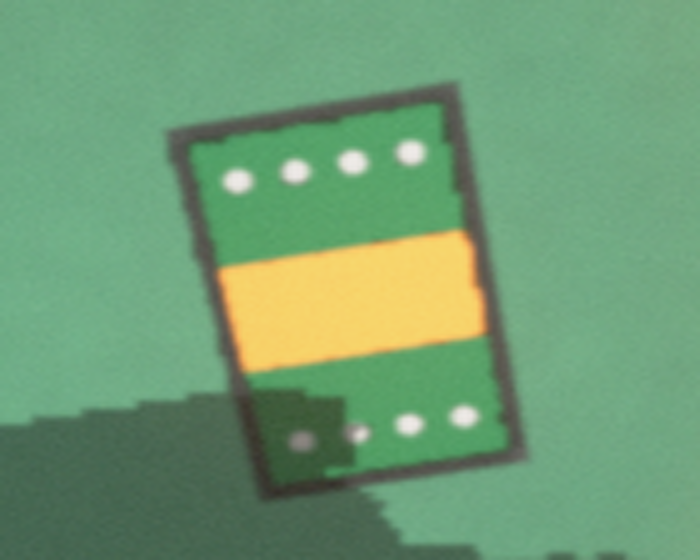

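b2 is at (280,112), alone with the amber band and no look-alike near it, so it's confirmed as the solder-up board. The stand is at about (0.4725, 0.038) with yaw about 10.8°.

```bash
python3 - <<'E'
from h import *
c=cam('wrist',np.load('n_T.npy'))
q=np.array([[170,130],[457,84],[525,455],[266,498]])/[5,4]+[210,40]-.4
P,y=report(c,q,.012)
T0=np.eye(4);T0[:3,:3]=down(np.pi/2);T0[:3,3]=[.4597,.3009,.2312];c0=cam('wrist',T0)
print(tri([c0,c],[np.array([310.08,234.34]),np.array([352,300])/[5,4]+[210,40]-.4]))
delta([P[0],P[1],.06],down(np.radians(y)))
E
```

```text
ctr [0.5016 0.2272 0.012 ] sides [0.0492 0.0785 0.0485 0.0796] long axis deg 100.9
(array([0.50115338, 0.22726198, 0.01226522]), [0.19858941807175884, 0.19858941807182062])
shift mm [78.3  2.8 89.5] turn deg [  0.1  -0.1 -10.6]
```

```bash
python3 -m jog '[[[26,1,30],[0,0,0]],[[26,1,30],[0,0,0]],[[26,1,29],[0,0,0]],[[0,0,0],[0,0,-10.6]],[[0,0,0],[0,0,0]]]' -1;python3 -m jog '[[[0,0,0],[0,0,0]],[[0,0,0],[0,0,0]],[[0,0,0],[0,0,0]],[[0,0,0],[0,0,0]],[[0,0,0],[0,0,0]]]';  python3 - <<'E'
from h import *
delta([.5014,.2272,-.001],down(np.radians(100.9)))
E
```

```text
time: 21.62
tcp_pos: [0.5023, 0.2234, 0.0608]
eef_rot: [3.14, -0.0, 1.754]
force: [-0.0, -0.5, 0.5]
gripper_width: 0.999
time: 22.25
tcp_pos: [0.5016, 0.2261, 0.061]
eef_rot: [3.14, -0.002, 1.759]
force: [-1.0, -0.7, -0.0]
gripper_width: 1.005
shift mm [ 1.  -0.2 62. ] turn deg [ 0.1 -0.1 -0.1]
```

```bash
python3 -m jog '[[[1,0,22],[0,0,0]],[[0,0,20],[0,0,0]],[[0,0,20],[0,0,0]],[[0,0,0],[0,0,0]],[[0,0,0],[0,0,0]]]';python3 -m jog '[[[0,0,0],[0,0,0]],[[0,0,0],[0,0,0]],[[0,0,0],[0,0,0]],[[0,0,0],[0,0,0]],[[0,0,0],[0,0,0]]]' 1;python3 -m jog '[[[0,0,0],[0,0,0]],[[0,0,-10],[0,0,0]],[[0,0,-30],[0,0,0]],[[0,0,-40],[0,0,0]],[[0,0,-40],[0,0,0]]]';python3 -m jog '[[[0,0,-30],[0,0,0]],[[0,0,0],[0,0,0]],[[0,0,0],[0,0,0]],[[0,0,0],[0,0,0]],[[0,0,0],[0,0,0]]]';python3 - <<'E'
from h import *
W=r.get_image('wrist');cv2.imwrite('pics/o_w.png',W)
cv2.imwrite('pics/o_z.png',cv2.resize(W[185:355,210:345],None,fx=4,fy=3.5,interpolation=cv2.INTER_CUBIC))
E
```

```text
time: 22.88
tcp_pos: [0.5018, 0.2272, -0.0008]
eef_rot: [3.139, -0.002, 1.759]
force: [0.1, 0.4, -0.4]
gripper_width: 0.996
time: 23.5
tcp_pos: [0.502, 0.2274, -0.0001]
eef_rot: [3.138, -0.002, 1.759]
force: [-0.2, -0.3, 6.2]
gripper_width: 0.57
time: 24.12
tcp_pos: [0.5011, 0.2268, 0.1206]
eef_rot: [3.14, -0.002, 1.759]
force: [0.3, 0.1, -0.7]
gripper_width: 0.563
time: 24.75
tcp_pos: [0.5008, 0.2266, 0.148]
eef_rot: [3.141, -0.001, 1.759]
force: [-0.4, -0.9, -0.1]
gripper_width: 0.569
```

View pics/o_z.png

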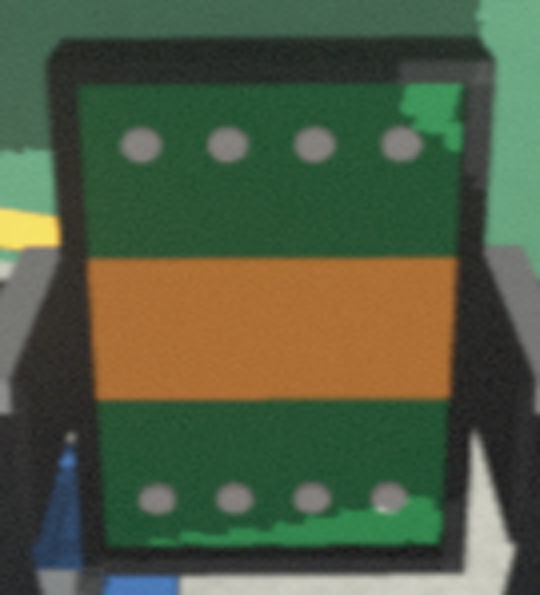

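The grip is good and the board is centred. Now I'll compute the lay-down pose on the +y wall, with the tool tilted 45° about tool y.

```bash
cat >> h.py <<'E'
SO=np.array([.4725,.038,0]);SY=np.radians(10.8)
RS=Rn.from_euler('z',SY).as_matrix()
def st(x,y,z): return SO+RS@np.array([x,y,z])
def wallpose(u,n,side=1):
    """TCP at u mm up the wall, n mm off it; side +1: +y wall. tool x up the wall for +1, down the wall for -1"""
    s=.7071067811865476
    p=st(0,side*(u*s-n*s)/1000,(20+u*s+n*s)/1000)
    R=down(SY+np.pi/2)@Rn.from_euler('y',45*side,degrees=True).as_matrix()
    return p,R
E
python3 - <<'E'
from h import *
p,R=wallpose(43,70); print(p, 'z tool',R[:,2],'x',R[:,0]); 
delta(p+[0,0,.06],down(SY+np.pi/2)); delta(p,R)
E
```

```text
[0.47607746 0.01924629 0.09990307] z tool [-0.1324986   0.69458198 -0.70710678] x [-0.1324986   0.69458198  0.70710678]
shift mm [-199.1  -63.2  -12. ] turn deg [ 0.  -0.1 -0. ]
shift mm [-199.2  -63.2   48. ] turn deg [ 0.  44.9 -0. ]
```

```bash
python3 -m jog '[[[-50,-16,-6],[0,0,0]],[[-50,-16,-6],[0,0,0]],[[-50,-16,0],[0,0,0]],[[-49,-15,0],[0,0,0]],[[0,0,0],[0,0,0]]]';python3 -m jog '[[[0,0,0],[0,9,0]],[[0,0,0],[0,9,0]],[[0,0,0],[0,9,0]],[[0,0,0],[0,9,0]],[[0,0,0],[0,9,0]]]';python3 -m jog '[[[0,0,0],[0,0,0]],[[0,0,0],[0,0,0]],[[0,0,0],[0,0,0]],[[0,0,0],[0,0,0]],[[0,0,0],[0,0,0]]]';python3 - <<'E'
from h import *
print(r.get_obs()['joint_pos'].round(2))
p,R=wallpose(43,70);delta(p,R)
E
```

```text
time: 25.42
tcp_pos: [0.4755, 0.0141, 0.1604]
eef_rot: [-3.141, 0.001, 1.75]
force: [-0.5, 1.1, -1.5]
gripper_width: 0.568
time: 26.05
tcp_pos: [0.4776, 0.0194, 0.1607]
eef_rot: [3.136, -0.789, 1.762]
force: [-0.2, 0.8, -1.9]
gripper_width: 0.57
time: 26.68
tcp_pos: [0.4766, 0.0202, 0.1609]
eef_rot: [3.138, -0.783, 1.763]
force: [-0.7, 0.7, -0.8]
gripper_width: 0.566
[ 0.63  0.91 -0.57  1.87 -0.39  0.8   0.7 ]
shift mm [-43.6  -0.9  42.7] turn deg [0.1 0.1 0.1]
```

```bash
python3 -m jog '[[[-22,-1,21],[0,0,0]],[[-22,0,21],[0,0,0]],[[0,0,20],[0,0,0]],[[0,0,20],[0,0,0]],[[0,0,10],[0,0,0]]]';python3 -m jog '[[[0,0,0],[0,0,0]],[[0,0,0],[0,0,0]],[[0,0,0],[0,0,0]],[[0,0,0],[0,0,0]],[[0,0,0],[0,0,0]]]';python3 - <<'E'
from h import *
p,R=wallpose(43,0);delta(p,R);print(r.get_obs()['force'])
S=r.get_image('scene');T=r.get_image('top');cv2.imwrite('pics/p_s.png',cv2.resize(S[160:270,230:370],None,fx=5,fy=5,interpolation=cv2.INTER_CUBIC))
cv2.imwrite('pics/p_t.png',cv2.resize(T[160:250,230:340],None,fx=6,fy=6,interpolation=cv2.INTER_CUBIC))
cv2.imwrite('pics/p_w.png',r.get_image('wrist'))
E
```

```text
time: 27.3
tcp_pos: [0.469, 0.0535, 0.0639]
eef_rot: [3.14, -0.785, 1.761]
force: [-0.2, 0.1, -0.1]
gripper_width: 0.563
time: 27.92
tcp_pos: [0.4696, 0.0525, 0.0643]
eef_rot: [3.139, -0.784, 1.761]
force: [-0.3, -0.2, 0.2]
gripper_width: 0.568
shift mm [ 1.2  0.1 20.9] turn deg [0.1 0.1 0.1]
[-0.33179379 -0.16091806  0.21348261]
```

View pics/p_s.png

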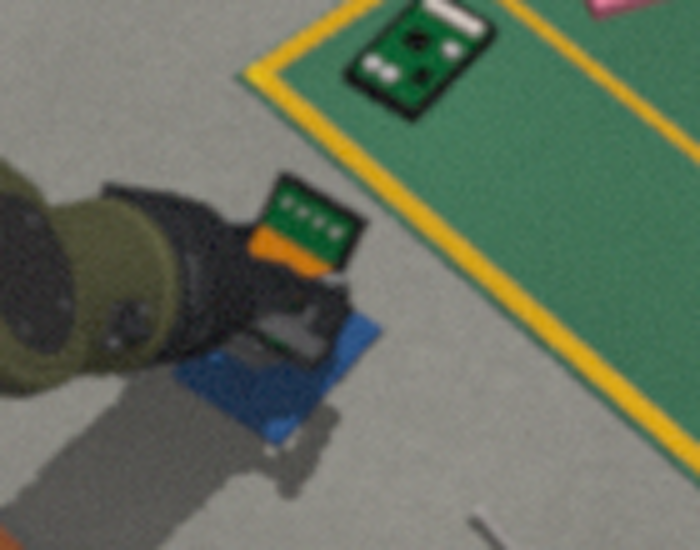

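View pics/p_w.png

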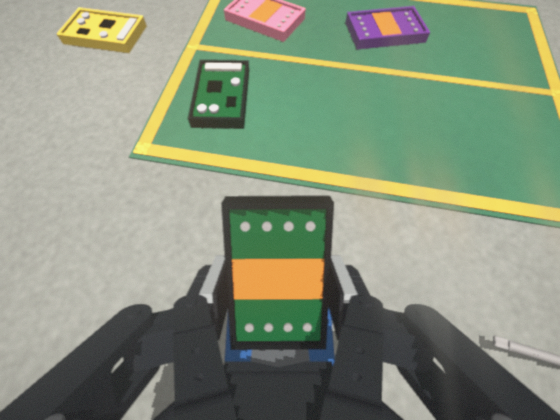

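The board is aligned over the +y wall with its solder side facing the V. I'll lower it gradually, watching the force.

```bash
python3 -m jog '[[[0,0,5],[0,0,0]],[[0,0,5],[0,0,0]],[[0,0,5],[0,0,0]],[[0,0,0],[0,0,0]],[[0,0,0],[0,0,0]]]';python3 -m jog '[[[0,0,2],[0,0,0]],[[0,0,1],[0,0,0]],[[0,0,0],[0,0,0]],[[0,0,0],[0,0,0]],[[0,0,0],[0,0,0]]]';python3 -m jog '[[[0,0,1],[0,0,0]],[[0,0,1],[0,0,0]],[[0,0,0],[0,0,0]],[[0,0,0],[0,0,0]],[[0,0,0],[0,0,0]]]'; python3 - <<'E'
from h import *
p,R=wallpose(43,0);delta(p,R);print(r.get_obs()['force'])
E
```

```text
time: 28.7
tcp_pos: [0.4675, 0.0631, 0.0535]
eef_rot: [3.139, -0.784, 1.76]
force: [-0.3, -0.7, -1.6]
gripper_width: 0.566
time: 29.32
tcp_pos: [0.4671, 0.0652, 0.0515]
eef_rot: [3.139, -0.784, 1.761]
force: [-0.8, 0.3, -1.1]
gripper_width: 0.566
time: 29.95
tcp_pos: [0.4668, 0.0665, 0.0501]
eef_rot: [3.139, -0.784, 1.761]
force: [0.4, 0.1, -0.9]
gripper_width: 0.567
shift mm [1.2 0.2 0.7] turn deg [0.1 0.1 0.1]
[ 0.41058054  0.06388992 -0.94197518]
```

```bash
python3 -m jog '[[[0,0,1],[0,0,0]],[[0,0,0],[0,0,0]],[[0,0,1],[0,0,0]],[[0,0,0],[0,0,0]],[[0,0,0],[0,0,0]]]';python3 -m jog '[[[-1,0,0],[0,0,0]],[[0,0,0],[0,0,0]],[[-1,0,0],[0,0,0]],[[0,0,0],[0,0,0]],[[0,0,0],[0,0,0]]]'; python3 - <<'E'
from h import *
p,R=wallpose(43,0);delta(p,R);print(r.get_obs()['force'])
E
```

```text
time: 30.58
tcp_pos: [0.4666, 0.068, 0.0486]
eef_rot: [3.139, -0.784, 1.761]
force: [-0.4, 0.1, -0.1]
gripper_width: 0.566
time: 31.2
tcp_pos: [0.4668, 0.0666, 0.0472]
eef_rot: [3.139, -0.784, 1.761]
force: [0.1, 0.3, -0.5]
gripper_width: 0.569
shift mm [ 3.2  0.2 -1.4] turn deg [0.1 0.1 0.1]
[ 0.06469993  0.26987532 -0.45251067]
```

```bash
python3 -m jog '[[[0,0,1],[0,0,0]],[[0,0,0],[0,0,0]],[[-1,0,0],[0,0,0]],[[0,0,0],[0,0,0]],[[0,0,0],[0,0,0]]]'; python3 -m jog '[[[0,0,1],[0,0,0]],[[0,0,0],[0,0,0]],[[-1,0,0],[0,0,0]],[[0,0,0],[0,0,0]],[[0,0,0],[0,0,0]]]'; python3 - <<'E'
from h import *
p,R=wallpose(43,0);delta(p,R);print(r.get_obs()['force'])
S=r.get_image('scene');cv2.imwrite('pics/q_s.png',cv2.resize(S[160:270,230:370],None,fx=5,fy=5,interpolation=cv2.INTER_CUBIC))
E
```

```text
time: 31.82
tcp_pos: [0.4668, 0.0671, 0.0467]
eef_rot: [3.139, -0.786, 1.761]
force: [-0.7, -3.1, 6.5]
gripper_width: 0.565
time: 32.45
tcp_pos: [0.4667, 0.0671, 0.0466]
eef_rot: [3.139, -0.787, 1.762]
force: [-0.0, -7.8, 16.6]
gripper_width: 0.565
shift mm [ 3.2  0.2 -2.1] turn deg [ 0.1 -0.1  0.1]
[-7.59161939e-04 -7.80991116e+00  1.66132735e+01]
```

View pics/q_s.png

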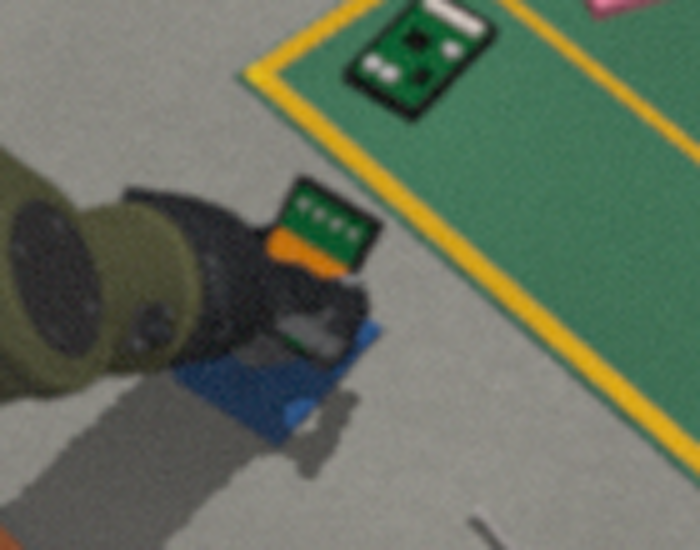

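Contact with both walls: about 17 N off the wall and 6 N off the other. I'll release and retreat along the tool axis.

```bash
python3 -m jog '[[[0,0,0],[0,0,0]],[[0,0,0],[0,0,0]],[[0,0,0],[0,0,0]],[[0,0,0],[0,0,0]],[[0,0,0],[0,0,0]]]' -1; python3 -m jog '[[[0,0,-10],[0,0,0]],[[0,0,-25],[0,0,0]],[[0,0,-40],[0,0,0]],[[0,0,-40],[0,0,0]],[[0,0,0],[0,0,0]]]';  python3 - <<'E'
from h import *
S=r.get_image('scene');cv2.imwrite('pics/r_s.png',cv2.resize(S[160:270,230:370],None,fx=5,fy=5,interpolation=cv2.INTER_CUBIC))
T=tool();np.save('r_T.npy',T);cv2.imwrite('pics/r_w.png',r.get_image('wrist'))
E
```

```text
time: 33.12
tcp_pos: [0.4668, 0.0666, 0.0443]
eef_rot: [3.139, -0.784, 1.76]
force: [0.9, 0.4, 0.1]
gripper_width: 1.006
time: 33.75
tcp_pos: [0.484, -0.0164, 0.127]
eef_rot: [3.134, -0.779, 1.76]
force: [-0.4, 0.5, -0.7]
gripper_width: 1.0
```

View pics/r_w.png

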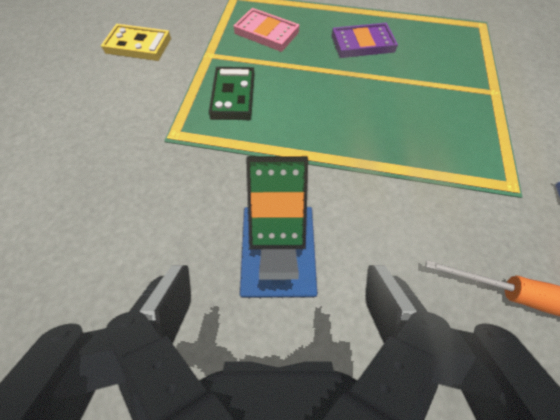

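View pics/r_s.png

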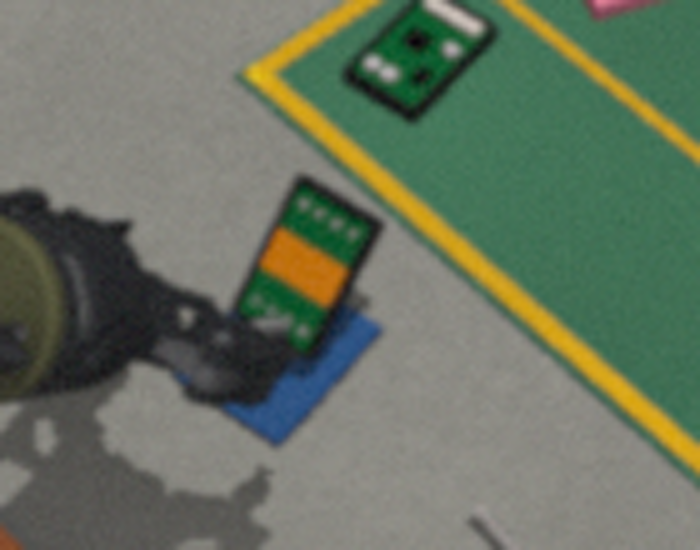

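b2 rests squarely on the +y wall at (277,203), solder side facing the V. Next I'll close the fingers, go up and over, and come down behind it.

```bash
python3 -m jog '[[[32,0,-32],[0,0,0]],[[32,0,-32],[0,0,0]],[[0,0,0],[0,-10,0]],[[0,0,0],[0,-10,0]],[[0,0,0],[0,-10,0]]]' 1; python3 -m jog '[[[0,0,0],[0,-10,0]],[[0,0,0],[0,-5,0]],[[0,0,0],[0,0,0]],[[0,0,0],[0,0,0]],[[0,0,0],[0,0,0]]]'; python3 - <<'E'
from h import *
delta(st(0,.105,.2),down(SY+np.pi/2));delta(st(0,.105,.066),down(SY+np.pi/2))
E
```

```text
time: 34.48
tcp_pos: [0.4808, -0.0122, 0.216]
eef_rot: [3.14, -0.257, 1.761]
force: [0.2, 0.4, -1.2]
gripper_width: -0.001
time: 35.1
tcp_pos: [0.4815, -0.0147, 0.2158]
eef_rot: [3.141, 0.0, 1.756]
force: [-0.4, -0.3, 0.4]
gripper_width: 0.003
shift mm [158.5   0.5  15.7] turn deg [ 0.   0.  -0.2]
shift mm [158.5   0.4 149.7] turn deg [ 0.   0.  -0.2]
```

```bash
python3 -m jog '[[[53,0,0],[0,0,0]],[[53,0,0],[0,0,0]],[[53,0,0],[0,0,0]],[[0,0,45],[0,0,0]],[[0,0,45],[0,0,0]]]'; python3 -m jog '[[[0,0,40],[0,0,0]],[[0,0,20],[0,0,0]],[[0,0,0],[0,0,0]],[[0,0,0],[0,0,0]],[[0,0,0],[0,0,0]]]'; python3 - <<'E'
from h import *
delta(st(0,.105,.066),down(SY+np.pi/2));print(r.get_obs()['joint_pos'].round(2))
S=r.get_image('scene');cv2.imwrite('pics/s_s.png',cv2.resize(S[160:270,230:370],None,fx=5,fy=5,interpolation=cv2.INTER_CUBIC))
E
```

```text
time: 35.72
tcp_pos: [0.4531, 0.143, 0.1253]
eef_rot: [3.138, -0.0, 1.758]
force: [0.9, -0.3, -0.4]
gripper_width: 0.002
time: 36.35
tcp_pos: [0.4531, 0.1429, 0.0671]
eef_rot: [3.138, 0.001, 1.758]
force: [0.5, 0.6, 0.3]
gripper_width: -0.0
shift mm [-1.6 -0.6  1.1] turn deg [ 0.2  0.  -0.1]
[-0.39  0.8  -0.01  2.14  0.06  0.19 -0.28]
```

View pics/s_s.png

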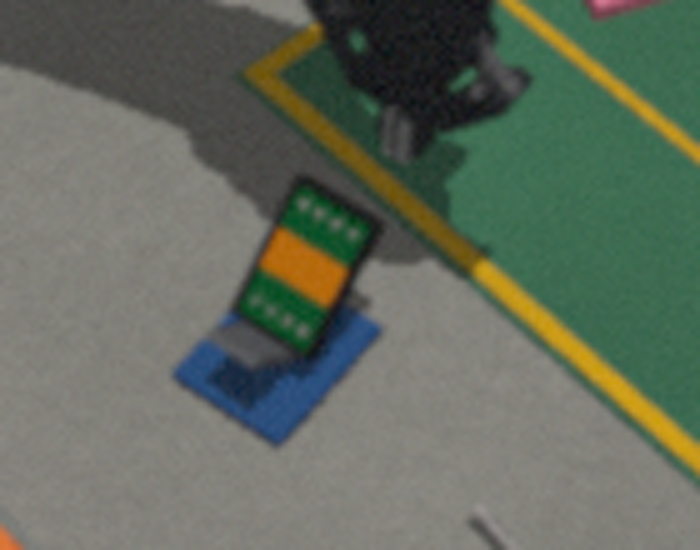

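The closed fingers are behind the overhanging top of the board, so I'll push toward -y.

```bash
python3 -m jog '[[[-10,0,0],[0,0,0]],[[-10,0,0],[0,0,0]],[[-6,0,0],[0,0,0]],[[-6,0,0],[0,0,0]],[[-6,0,0],[0,0,0]]]'; python3 -m jog '[[[-6,0,0],[0,0,0]],[[-6,0,0],[0,0,0]],[[-6,0,0],[0,0,0]],[[-6,0,0],[0,0,0]],[[-6,0,0],[0,0,0]]]'; python3 - <<'E'
from h import *
delta(st(0,0,.066),down(SY+np.pi/2));print(r.get_obs()['joint_pos'].round(2))
S=r.get_image('scene');cv2.imwrite('pics/t_s.png',cv2.resize(S[160:270,230:370],None,fx=5,fy=5,interpolation=cv2.INTER_CUBIC))
E
```

```text
time: 37.02
tcp_pos: [0.4594, 0.1052, 0.0662]
eef_rot: [3.14, 0.001, 1.759]
force: [0.7, -0.6, -0.7]
gripper_width: 0.003
time: 37.65
tcp_pos: [0.465, 0.075, 0.0661]
eef_rot: [3.14, 0.002, 1.758]
force: [-0.7, 0.5, 0.1]
gripper_width: 0.004
shift mm [-37.8   0.5   0.2] turn deg [ 0.1  0.1 -0.1]
[-0.24  0.8  -0.03  2.15  0.12  0.19 -0.19]
```

View pics/t_s.png

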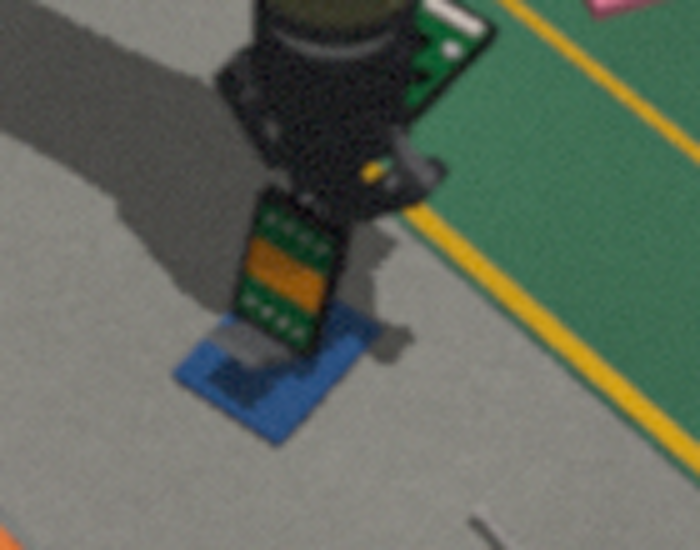

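The board is tipping with its foot still in the V. I'll keep pushing to about y = -6 mm.

```bash
python3 -m jog '[[[-6,0,0],[0,0,0]],[[-6,0,0],[0,0,0]],[[-6,0,0],[0,0,0]],[[-5,0,0],[0,0,0]],[[-5,0,0],[0,0,0]]]'; python3 -m jog '[[[-5,0,0],[0,0,0]],[[-5,0,0],[0,0,0]],[[-4,0,0],[0,0,0]],[[0,0,0],[0,0,0]],[[0,0,0],[0,0,0]]]'; python3 - <<'E'
from h import *
delta(st(0,0,.066),down(SY+np.pi/2));print(r.get_obs()['joint_pos'].round(2))
S=r.get_image('scene');cv2.imwrite('pics/u_s.png',cv2.resize(S[160:270,230:370],None,fx=5,fy=5,interpolation=cv2.INTER_CUBIC))
E
```

```text
time: 38.33
tcp_pos: [0.4704, 0.0484, 0.0665]
eef_rot: [3.139, 0.001, 1.759]
force: [0.9, -0.3, -0.4]
gripper_width: -0.002
time: 38.95
tcp_pos: [0.4728, 0.035, 0.0662]
eef_rot: [3.14, 0.001, 1.759]
force: [-0.1, 0.6, -1.0]
gripper_width: 0.002
shift mm [3.  0.2 0.2] turn deg [ 0.1  0.  -0. ]
[-0.15  0.8  -0.04  2.15  0.15  0.2  -0.14]
```

View pics/u_s.png

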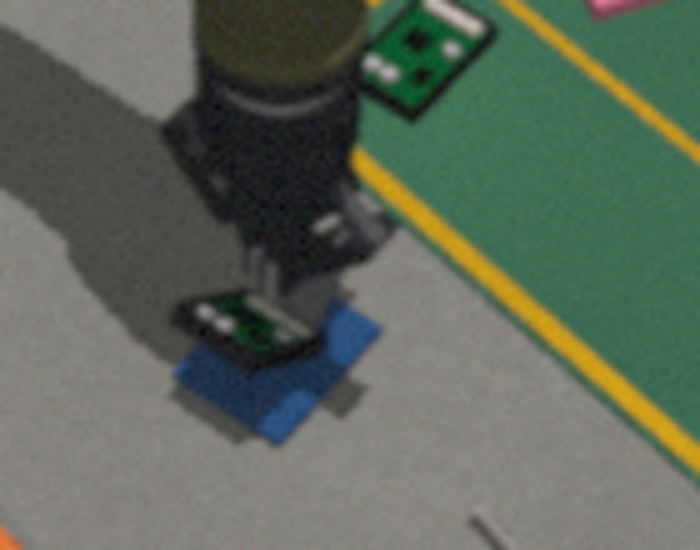

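The board is flipped and lies component side up on the -y wall. I'll raise, tilt the other way and look at it before regrasping.

```bash
sed -i 's#(20+u\*s+n\*s)/1000#(18+u*s+n*s)/1000#; s#side\*(u\*s-n\*s)/1000,#side*(u*s-n*s)/1000+.0007,#' h.py; grep -n "p=st" h.py
python3 -m jog '[[[0,0,-50],[0,0,0]],[[0,0,-50],[0,0,0]],[[0,0,-30],[0,-9,0]],[[0,0,0],[0,-9,0]],[[0,0,0],[0,-9,0]]]' -1; python3 -m jog '[[[0,0,0],[0,-9,0]],[[0,0,0],[0,-9,0]],[[0,0,0],[0,0,0]],[[0,0,0],[0,0,0]],[[0,0,0],[0,0,0]]]'; python3 - <<'E'
from h import *
p,R=wallpose(40,70,-1);delta(p,R);print(r.get_obs()['joint_pos'].round(2))
T=tool();np.save('v_T.npy',T);cv2.imwrite('pics/v_w.png',r.get_image('wrist'))
E
```

```text
73:    p=st(0,side*(u*s-n*s)/1000+.0007,(18+u*s+n*s)/1000)
time: 39.62
tcp_pos: [0.4733, 0.0354, 0.1968]
eef_rot: [3.136, 0.473, 1.757]
force: [0.4, -0.0, -0.5]
gripper_width: 0.997
time: 40.25
tcp_pos: [0.4726, 0.033, 0.1968]
eef_rot: [3.137, 0.782, 1.752]
force: [-0.3, 0.1, -0.5]
gripper_width: 0.998
shift mm [90.3  0.4 52.8] turn deg [-0.1 -0.2 -0.3]
[-0.97  0.84  0.57  2.06  0.53  0.67 -0.8 ]
```

View pics/v_w.png

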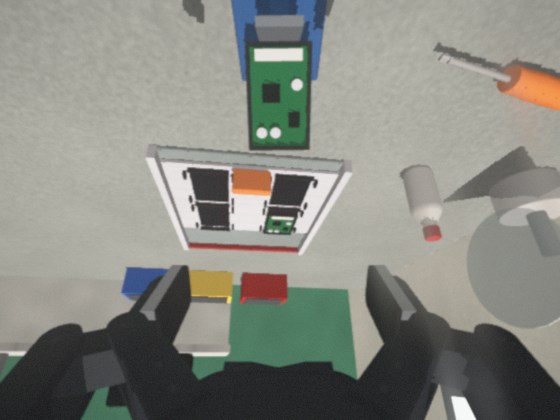

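b2 is on the -y wall at (279,96), component side up. I'll check its centre against the plane model and then approach.

```bash
python3 - <<'E'
from h import *
c=cam('wrist',np.load('v_T.npy')); p,R=wallpose(40,12,-1)
o,d=rays(c,[[248,42],[311,40],[309.5,149],[250,150]]); nn=-R[:,2]
P=o+d*(((p-o)@nn)/(d@nn))[:,None]; L=(P-p)@R*1000; print(L.round(1),L.mean(0))
p,R=wallpose(40,25,-1);delta(p,R)
E
```

```text
[[ 36.8 -22.6  -0. ]
 [ 37.8  24.2  -0. ]
 [-42.3  25.1  -0. ]
 [-42.8 -23.8  -0. ]] [-2.62594523e+00  7.35409867e-01 -3.49145233e-14]
shift mm [89.9  0.4 97.8] turn deg [-0.1 -0.2 -0.3]
```

```bash
python3 -m jog '[[[44,1,26],[0,0,0]],[[44,0,26],[0,0,0]],[[0,0,20],[0,0,0]],[[0,0,20],[0,0,0]],[[0,0,0],[0,0,0]]]' -1; python3 -m jog '[[[0,0,0],[0,0,0]],[[0,0,0],[0,0,0]],[[0,0,0],[0,0,0]],[[0,0,0],[0,0,0]],[[0,0,0],[0,0,0]]]'; python3 - <<'E'
from h import *
p,R=wallpose(41.5,0,-1);delta(p,R);print(r.get_obs()['joint_pos'].round(2))
cv2.imwrite('pics/w_w.png',r.get_image('wrist'))
S=r.get_image('scene');cv2.imwrite('pics/w_s.png',cv2.resize(S[160:270,230:370],None,fx=5,fy=5,interpolation=cv2.INTER_CUBIC))
E
```

```text
time: 40.92
tcp_pos: [0.474, 0.0306, 0.0687]
eef_rot: [3.14, 0.784, 1.754]
force: [0.1, 0.5, -0.3]
gripper_width: 1.0
time: 41.55
tcp_pos: [0.4742, 0.0327, 0.0684]
eef_rot: [3.14, 0.784, 1.758]
force: [0.2, -0.5, -0.4]
gripper_width: 0.998
shift mm [-1.5 -0.7 31.2] turn deg [ 0.1 -0.1 -0.1]
[-0.96  1.11  0.56  2.08  0.53  0.43 -0.94]
```

View pics/w_w.png

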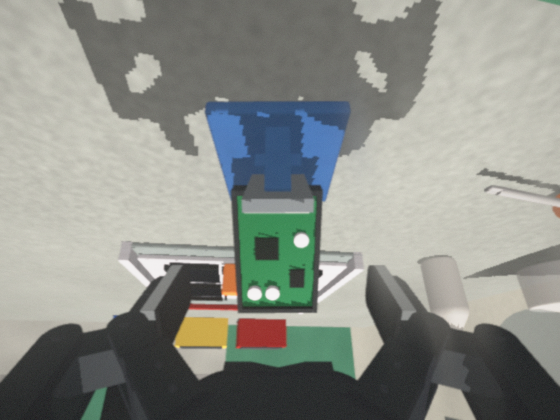

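View pics/w_s.png

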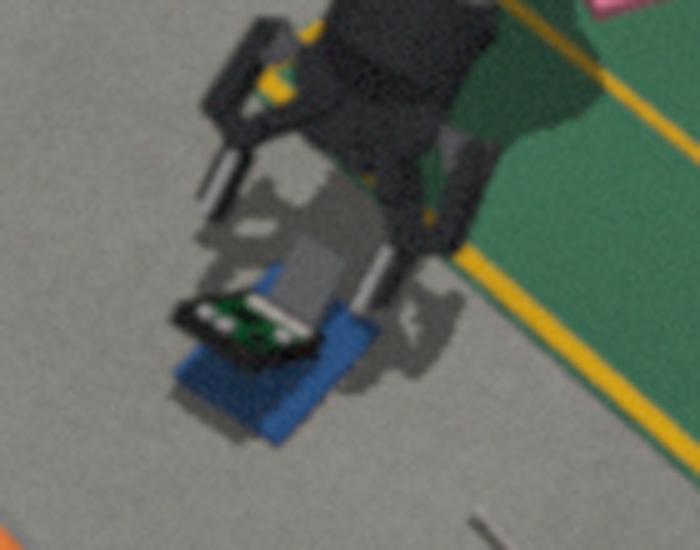

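```bash
python3 -m jog '[[[-1,0,10],[0,0,0]],[[0,0,10],[0,0,0]],[[0,0,5],[0,0,0]],[[0,0,5],[0,0,0]],[[0,0,0],[0,0,0]]]'; python3 -m jog '[[[0,0,0],[0,0,0]],[[0,0,0],[0,0,0]],[[0,0,0],[0,0,0]],[[0,0,0],[0,0,0]],[[0,0,0],[0,0,0]]]' 1; python3 - <<'E'
from h import *
p,R=wallpose(41.5,0,-1);delta(p,R);print(r.get_obs()['force'])
E
```

```text
time: 42.28
tcp_pos: [0.4782, 0.0107, 0.0476]
eef_rot: [3.14, 0.784, 1.758]
force: [-0.5, 0.4, -0.1]
gripper_width: 0.997
time: 42.9
tcp_pos: [0.4783, 0.0116, 0.0481]
eef_rot: [3.139, 0.783, 1.758]
force: [-2.3, 5.6, 5.3]
gripper_width: 0.565
shift mm [-0.6 -0.7  1.6] turn deg [ 0.1 -0.1 -0.1]
[-2.33572452  5.61876038  5.32956803]
```

Gripped at width 0.565. I'll retreat off the wall and check.

```bash
python3 -m jog '[[[0,0,-10],[0,0,0]],[[0,0,-20],[0,0,0]],[[0,0,-30],[0,0,0]],[[-30,0,-30],[0,0,0]],[[-30,0,-30],[0,0,0]]]'; python3 -m jog '[[[0,0,0],[0,9,0]],[[0,0,0],[0,9,0]],[[0,0,0],[0,9,0]],[[0,0,0],[0,9,0]],[[0,0,0],[0,9,0]]]'; python3 -m jog '[[[0,0,0],[0,0,0]],[[0,0,0],[0,0,0]],[[0,0,0],[0,0,0]],[[0,0,0],[0,0,0]],[[0,0,0],[0,0,0]]]';python3 - <<'E'
from h import *
print(r.get_obs()['joint_pos'].round(2)); W=r.get_image('wrist');cv2.imwrite('pics/x_w.png',W)
cv2.imwrite('pics/x_z.png',cv2.resize(W[185:355,210:345],None,fx=4,fy=3.5,interpolation=cv2.INTER_CUBIC))
E
```

```text
time: 43.52
tcp_pos: [0.47, 0.053, 0.1764]
eef_rot: [3.14, 0.783, 1.759]
force: [-0.1, 0.8, -0.3]
gripper_width: 0.561
time: 44.15
tcp_pos: [0.4701, 0.0523, 0.1761]
eef_rot: [3.139, -0.002, 1.759]
force: [0.1, -0.5, -2.0]
gripper_width: 0.564
time: 44.78
tcp_pos: [0.4699, 0.0538, 0.1749]
eef_rot: [3.141, 0.003, 1.762]
force: [-0.4, 0.9, -1.6]
gripper_width: 0.563
[-0.14  0.59 -0.12  2.07  0.15  0.48 -0.17]
```

View pics/x_w.png

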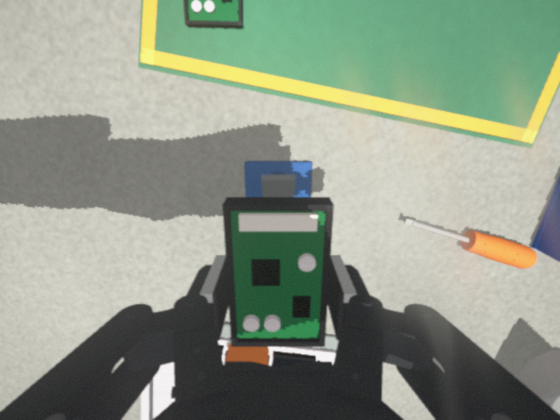

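View pics/x_z.png

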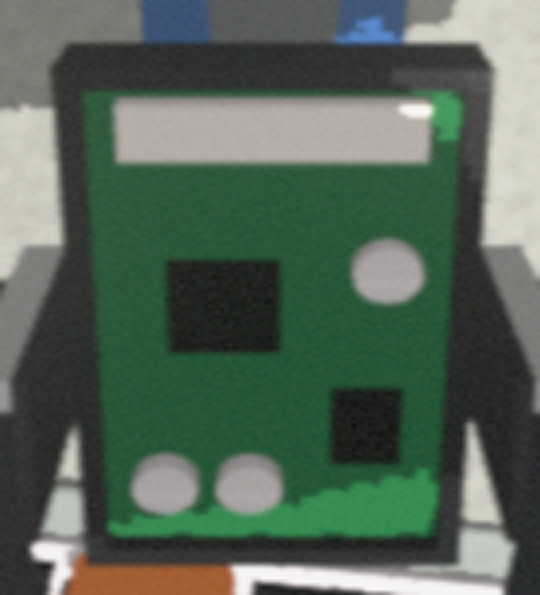

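```bash
python3 - <<'E'
from h import *
c=cam('wrist',np.eye(4))
q=np.array([[70,68],[486,68],[458,562],[88,562]])/[4,3.5]+[210,185]-.4
for z in(-.008,-.010,-.012): P=onz(c,q,z); print(P.round(4).tolist(),P.mean(0).round(4))
delta([.5315,-.196,.175],down(np.radians(93.1)))
E
```

```text
[[0.037, -0.0238, -0.008], [0.037, 0.0245, -0.008], [-0.0436, 0.025, -0.008], [-0.0436, -0.0255, -0.008]] [-0.0033  0.0001 -0.008 ]
[[0.0376, -0.0234, -0.01], [0.0376, 0.0241, -0.01], [-0.0418, 0.0246, -0.01], [-0.0418, -0.0251, -0.01]] [-0.0021  0.0001 -0.01  ]
[[0.0382, -0.0231, -0.012], [0.0382, 0.0237, -0.012], [-0.04, 0.0243, -0.012], [-0.04, -0.0247, -0.012]] [-0.0009  0.     -0.012 ]
shift mm [-256.6   13.2    0.6] turn deg [0.  0.2 7.8]
```

```bash
python3 -m jog '[[[0,0,0],[0,0,7.8]],[[-50,10,0],[0,0,0]],[[-50,10,0],[0,0,0]],[[-50,10,0],[0,0,0]],[[-50,10,0],[0,0,0]]]'; python3 -m jog '[[[-51,8,20],[0,0,0]],[[0,0,40],[0,0,0]],[[0,0,40],[0,0,0]],[[0,0,30],[0,0,0]],[[0,0,0],[0,0,0]]]'; python3 -m jog '[[[0,0,0],[0,0,0]],[[0,0,0],[0,0,0]],[[0,0,0],[0,0,0]],[[0,0,0],[0,0,0]],[[0,0,0],[0,0,0]]]';python3 - <<'E'
from h import *
delta([.5314,-.194,.0145],down(np.radians(93.1)))
cv2.imwrite('pics/y_w.png',r.get_image('wrist'))
E
```

```text
time: 45.45
tcp_pos: [0.5208, -0.1464, 0.1754]
eef_rot: [3.141, 0.002, 1.624]
force: [0.4, -0.1, -0.4]
gripper_width: 0.564
time: 46.08
tcp_pos: [0.5296, -0.1951, 0.0436]
eef_rot: [-3.138, 0.001, 1.624]
force: [-0.3, 0.4, -0.5]
gripper_width: 0.561
time: 46.7
tcp_pos: [0.5314, -0.196, 0.0458]
eef_rot: [3.14, 0.002, 1.623]
force: [-1.0, -0.2, -1.9]
gripper_width: 0.563
shift mm [ 2.   0.1 31.3] turn deg [ 0.1  0.1 -0.1]
```

View pics/y_w.png

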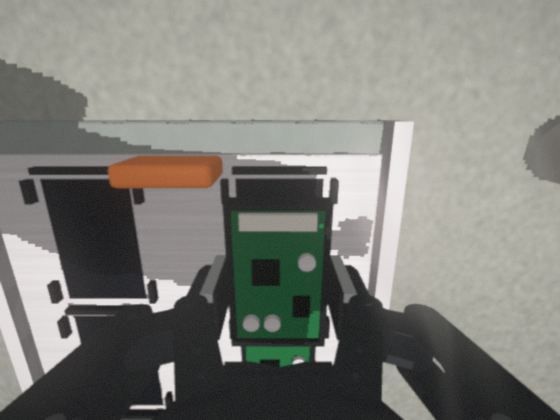

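```bash
python3 -m jog '[[[2,0,8],[0,0,0]],[[0,0,8],[0,0,0]],[[0,0,8],[0,0,0]],[[0,0,4],[0,0,0]],[[0,0,0],[0,0,0]]]'; python3 -m jog '[[[0,0,2],[0,0,0]],[[0,0,1],[0,0,0]],[[0,0,0],[0,0,0]],[[0,0,0],[0,0,0]],[[0,0,0],[0,0,0]]]'
```

```text
time: 47.38
tcp_pos: [0.531, -0.1939, 0.0171]
eef_rot: [3.141, 0.002, 1.623]
force: [1.0, -0.0, -1.1]
gripper_width: 0.566
time: 48.0
tcp_pos: [0.5313, -0.194, 0.0147]
eef_rot: [3.14, 0.002, 1.623]
force: [0.3, -0.4, -0.7]
gripper_width: 0.565
```

```bash
python3 -m jog '[[[0,0,1],[0,0,0]],[[0,0,1],[0,0,0]],[[0,0,0],[0,0,0]],[[0,0,0],[0,0,0]],[[0,0,0],[0,0,0]]]'; python3 -m jog '[[[0,0,0],[0,0,0]],[[0,0,0],[0,0,0]],[[0,0,0],[0,0,0]],[[0,0,0],[0,0,0]],[[0,0,0],[0,0,0]]]' -1; python3 -m jog '[[[0,0,-10],[0,0,0]],[[0,0,-40],[0,0,0]],[[-20,0,-40],[0,0,0]],[[-50,0,-20],[0,0,0]],[[0,0,0],[0,0,0]]]';python3 - <<'E'
from h import *
cv2.imwrite('pics/z_w.png',r.get_image('wrist'))
E
```

```text
time: 48.62
tcp_pos: [0.5313, -0.1939, 0.0133]
eef_rot: [3.14, 0.002, 1.623]
force: [-0.1, 1.0, 6.6]
gripper_width: 0.561
time: 49.25
tcp_pos: [0.5312, -0.194, 0.0125]
eef_rot: [3.141, 0.002, 1.623]
force: [-0.1, -0.2, -0.0]
gripper_width: 1.001
time: 49.88
tcp_pos: [0.535, -0.2706, 0.1255]
eef_rot: [3.136, 0.009, 1.615]
force: [-0.2, -0.1, 0.0]
gripper_width: 0.995
```

View pics/z_w.png

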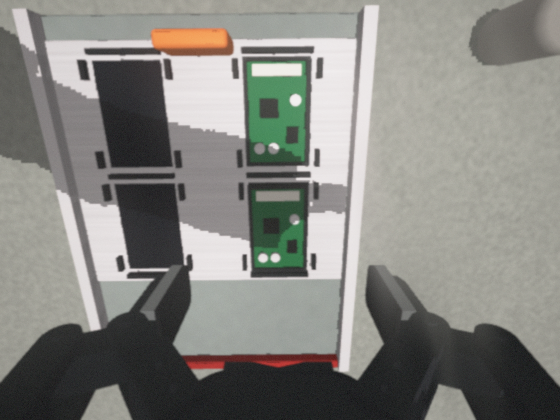

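Both boards are in their bays, at (277,110) and (279,228). Now for b3.

```bash
python3 -m jog '[[[49,-11,-15],[0,0,0]],[[49,-11,-15],[0,0,0]],[[49,-11,-15],[0,0,0]],[[49,-11,-15],[0,0,0]],[[49,-11,-5],[0,0,0]]]';python3 -m jog '[[[49,-11,0],[0,0,0]],[[49,-11,0],[0,0,0]],[[49,-10,0],[0,0,0]],[[0,0,0],[0,0,0]],[[0,0,0],[0,0,0]]]';python3 - <<'E'
from h import *
T=tool();np.save('A_T.npy',T);W=r.get_image('wrist');cv2.imwrite('pics/A_w.png',W);print(T[:3,3],r.get_obs()['joint_pos'].round(2))
E
```

```text
time: 50.55
tcp_pos: [0.4662, -0.019, 0.1878]
eef_rot: [3.14, 0.001, 1.625]
force: [1.0, 1.0, -0.6]
gripper_width: 0.997
time: 51.18
tcp_pos: [0.4266, 0.1234, 0.1867]
eef_rot: [3.142, 0.003, 1.624]
force: [0.3, -0.6, -1.7]
gripper_width: 0.996
[0.42663757 0.12339636 0.18669773] [-0.34  0.54 -0.07  2.14  0.08  0.46 -0.42]
```

View pics/A_w.png

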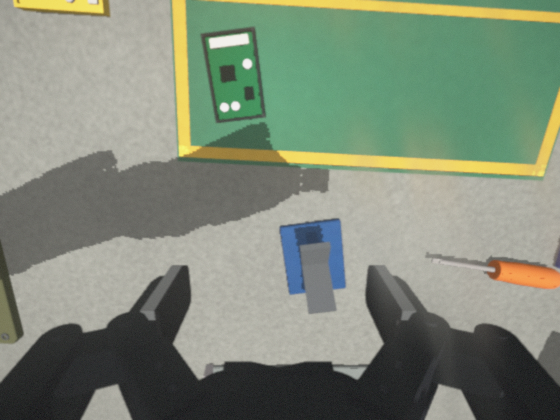

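```bash
python3 - <<'E'
from h import *
W=cv2.imread('pics/A_w.png');cv2.imwrite('pics/A_z.png',cv2.resize(W[15:135,190:280],None,fx=6,fy=5,interpolation=cv2.INTER_CUBIC))
E
```

```text
(no output)
```

View pics/A_z.png

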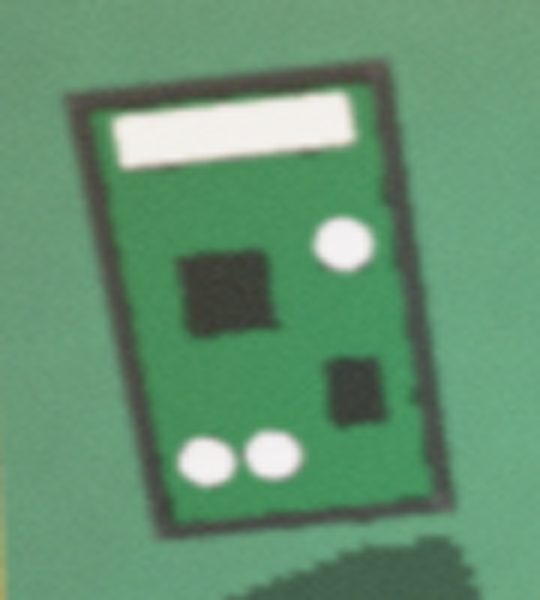

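```bash
python3 - <<'E'
from h import *
c=cam('wrist',np.load('A_T.npy'))
q=np.array([[66,95],[388,62],[452,510],[160,535]])/[6,5]+[190,15]-.4
P,y=report(c,q,.012)
yy=np.radians(y); R=down(yy)@Rn.from_euler('x',30,degrees=True).as_matrix()
ty=np.array([np.sin(yy),-np.cos(yy),0]); A=P-.047*ty; print('hook',A,'z',R[:,2])
delta([A[0],A[1],.187],down(yy)); A[2]=.06; delta(A,R)
E
```

```text
ctr [0.3791 0.2297 0.012 ] sides [0.05   0.0794 0.0492 0.0789] long axis deg 99.4
hook [0.33268917 0.22199076 0.012     ] z [-0.49327809 -0.08171123 -0.8660254 ]
shift mm [104.1 -89.1  -0.6] turn deg [ 0.   0.2 -6.5]
shift mm [104.5 -89.1 126.4] turn deg [30.  -1.5 -6.4]
```

b3 is at (0.379, 0.2297) with its long axis at 99.4°. I'll hook it outward with shut fingers tilted 30°, tips toward the base.

```bash
python3 -m jog '[[[0,0,0],[0,0,-6.5]],[[0,0,0],[10,0,0]],[[0,0,0],[10,0,0]],[[0,0,0],[10,0,0]],[[0,0,0],[0,0,0]]]' 1; python3 - <<'E'
from h import *
yy=np.radians(99.4); R=down(yy)@Rn.from_euler('x',30,degrees=True).as_matrix()
delta([.3327,.222,.12],R);delta([.3327,.222,.06],R)
E
```

```text
time: 51.85
tcp_pos: [0.4291, 0.1218, 0.1845]
eef_rot: [-2.618, 0.003, 1.732]
force: [-0.6, 0.1, 0.2]
gripper_width: -0.004
shift mm [114.5 -36.4  95.1] turn deg [-0.   0.1 -0.2]
shift mm [114.7  -6.4 147. ] turn deg [-0.   0.1 -0.2]
```

```bash
python3 -m jog '[[[38,-12,31],[0,0,0]],[[38,-12,31],[0,0,0]],[[38,-12,31],[0,0,0]],[[0,15,26],[0,0,0]],[[0,15,26],[0,0,0]]]'; python3 -m jog '[[[0,0,0],[0,0,0]],[[0,0,0],[0,0,0]],[[0,0,0],[0,0,0]],[[0,0,0],[0,0,0]],[[0,0,0],[0,0,0]]]';python3 - <<'E'
from h import *
print(r.get_obs()['joint_pos'].round(2))
yy=np.radians(99.4); R=down(yy)@Rn.from_euler('x',30,degrees=True).as_matrix()
delta([.3327,.222,.011],R)
cv2.imwrite('pics/B_w.png',r.get_image('wrist'))
S=r.get_image('scene');cv2.imwrite('pics/B_s.png',cv2.resize(S[120:230,250:390],None,fx=5,fy=5,interpolation=cv2.INTER_CUBIC))
E
```

```text
time: 52.48
tcp_pos: [0.3316, 0.2221, 0.0642]
eef_rot: [-2.622, 0.002, 1.737]
force: [0.1, 0.3, -0.3]
gripper_width: 0.003
time: 53.1
tcp_pos: [0.3323, 0.2229, 0.0642]
eef_rot: [-2.62, 0.002, 1.736]
force: [-0.5, -0.7, 0.8]
gripper_width: 0.001
[-0.42  0.94 -0.22  1.9  -0.05  0.8  -0.39]
shift mm [-0.8 26.7 46. ] turn deg [0.1 0.1 0. ]
```

View pics/B_w.png

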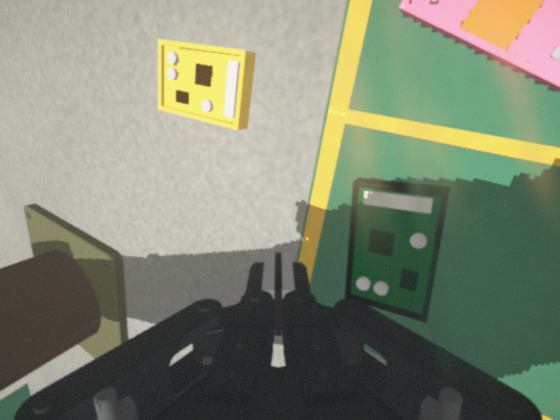

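View pics/B_s.png

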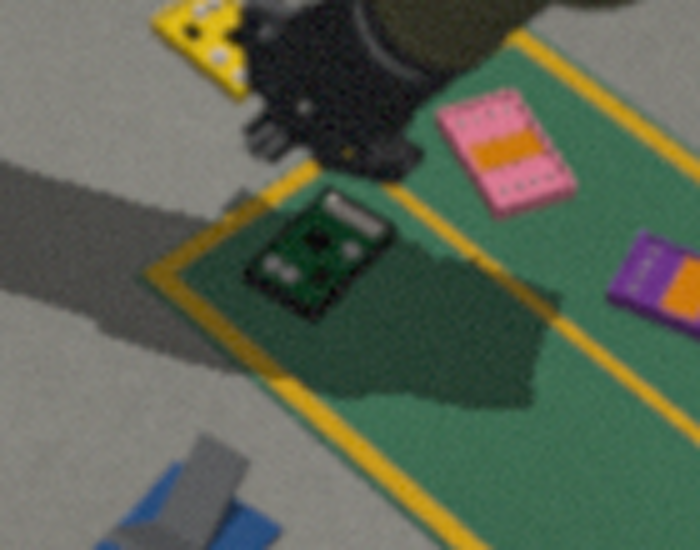

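```bash
python3 -m jog '[[[0,9,16],[0,0,0]],[[0,9,15],[0,0,0]],[[0,8,14],[0,0,0]],[[0,0,0],[0,0,0]],[[0,0,0],[0,0,0]]]'; python3 -m jog '[[[0,5.2,-3],[0,0,0]],[[0,10.4,-6],[0,0,0]],[[0,10.4,-6],[0,0,0]],[[0,0,0],[0,0,0]],[[0,0,0],[0,0,0]]]';python3 - <<'E'
from h import *
print(r.get_obs()['joint_pos'].round(2))
cv2.imwrite('pics/C_w.png',r.get_image('wrist'))
E
```

```text
time: 53.82
tcp_pos: [0.3321, 0.2227, 0.0119]
eef_rot: [-2.618, 0.002, 1.736]
force: [0.1, -0.0, 0.4]
gripper_width: 0.002
time: 54.45
tcp_pos: [0.3623, 0.2277, 0.0118]
eef_rot: [-2.62, 0.002, 1.736]
force: [0.3, -0.7, -0.2]
gripper_width: 0.001
[-0.42  1.04 -0.2   1.81 -0.03  0.79 -0.37]
```

View pics/C_w.png

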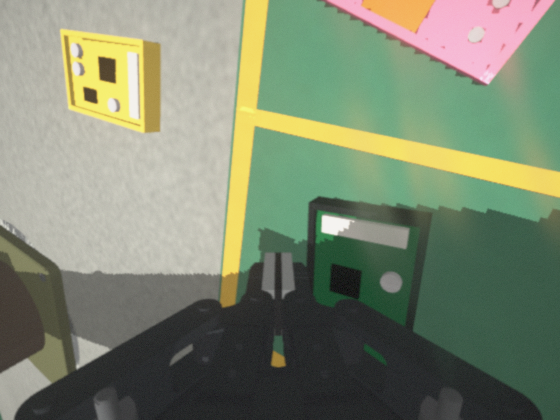

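```bash
python3 -m jog '[[[0,8.7,-5],[0,0,0]],[[0,10.4,-6],[0,0,0]],[[0,10.4,-6],[0,0,0]],[[0,10.4,-6],[0,0,0]],[[0,10.4,-6],[0,0,0]]]';python3 - <<'E'
from h import *
print(r.get_obs()['force'])
cv2.imwrite('pics/D_w.png',r.get_image('wrist'))
E
```

```text
time: 55.12
tcp_pos: [0.4198, 0.2373, 0.012]
eef_rot: [-2.618, 0.002, 1.736]
force: [-2.1, -0.3, 1.4]
gripper_width: 0.0
[-2.0509209  -0.29201413  1.37058155]
```

View pics/D_w.png

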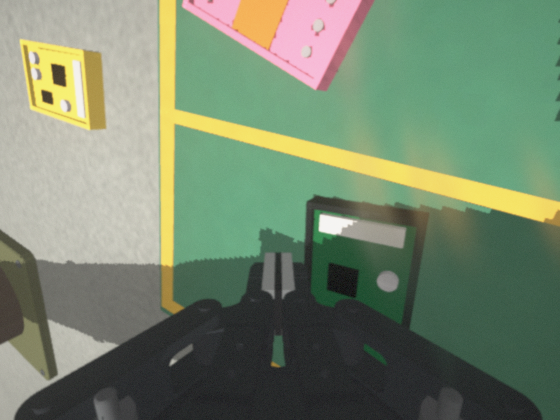

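The hook works: the board is following. I'll drag another 20 mm, then back off, rise, level the tool and look.

```bash
python3 -m jog '[[[0,8.7,-5],[0,0,0]],[[0,8.7,-5],[0,0,0]],[[0,-8.7,5],[0,0,0]],[[0,-25,-43],[0,0,0]],[[0,-25,-43],[0,0,0]]]'; python3 -m jog '[[[-40,-20,-34],[0,0,0]],[[-40,0,0],[-10,0,0]],[[0,0,0],[-10,0,0]],[[0,0,0],[-10,0,0]],[[0,0,0],[0,0,0]]]' -1;python3 - <<'E'
from h import *
delta([.475,.163,.15],down(np.radians(99.4)))
E
```

```text
time: 55.8
tcp_pos: [0.4275, 0.2387, 0.112]
eef_rot: [-2.617, 0.003, 1.737]
force: [0.0, 0.7, 0.6]
gripper_width: 0.001
time: 56.42
tcp_pos: [0.4362, 0.1586, 0.1515]
eef_rot: [-3.138, 0.004, 1.739]
force: [0.3, 0.0, -0.2]
gripper_width: 0.999
shift mm [-2.1 39.   1.3] turn deg [-0.2  0.2  0.2]
```

```bash
python3 -m jog '[[[-2,39,0],[0,0,0]],[[0,0,0],[0,0,0]],[[0,0,0],[0,0,0]],[[0,0,0],[0,0,0]],[[0,0,0],[0,0,0]]]'; python3 - <<'E'
from h import *
T=tool();np.save('E_T.npy',T);W=r.get_image('wrist');cv2.imwrite('pics/E_w.png',W);print(T[:3,3])
cv2.imwrite('pics/E_z.png',cv2.resize(W[40:180,200:350],None,fx=5,fy=4,interpolation=cv2.INTER_CUBIC))
E
```

```text
time: 57.05
tcp_pos: [0.4796, 0.1645, 0.151]
eef_rot: [-3.141, 0.002, 1.737]
force: [-0.3, 0.1, 0.7]
gripper_width: 1.0
[0.47955275 0.16452288 0.15098652]
```

View pics/E_w.png

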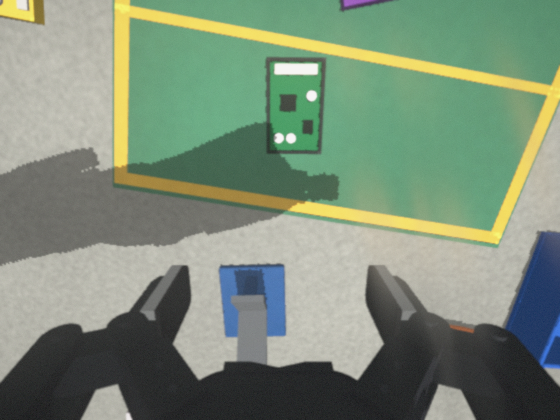

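View pics/E_z.png

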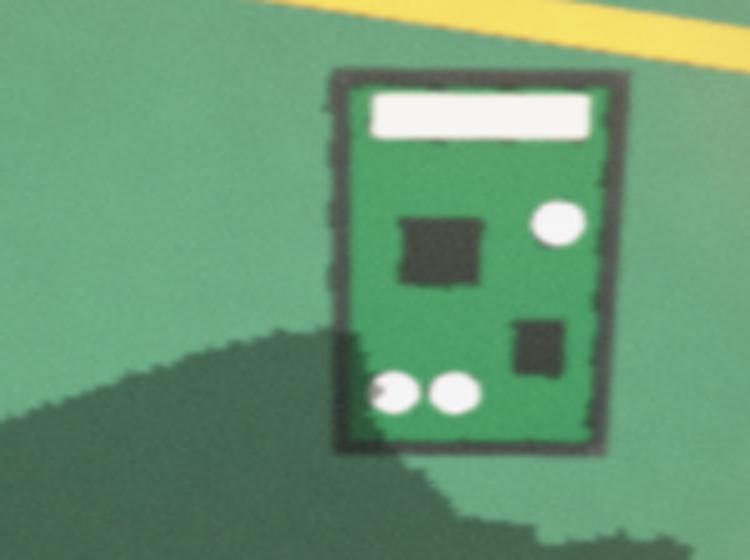

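```bash
python3 - <<'E'
from h import *
c=cam('wrist',np.load('E_T.npy'))
q=np.array([[332,71],[630,73],[604,453],[335,453]])/[5,4]+[200,40]-.4
P,y=report(c,q,.012); delta([P[0],P[1],.06],down(np.radians(y)))
E
```

```text
ctr [0.4808 0.2462 0.012 ] sides [0.05   0.0792 0.0495 0.0795] long axis deg 98.8
shift mm [80.6 14.5 90.8] turn deg [0.  0.1 0.7]
```

```bash
python3 -m jog '[[[27,5,30],[0,0,0]],[[27,5,30],[0,0,0]],[[27,4.5,30],[0,0,0.7]],[[0,0,0],[0,0,0]],[[0,0,0],[0,0,0]]]' -1;python3 -m jog '[[[0,0,0],[0,0,0]],[[0,0,0],[0,0,0]],[[0,0,0],[0,0,0]],[[0,0,0],[0,0,0]],[[0,0,0],[0,0,0]]]';  python3 - <<'E'
from h import *
delta([.4808,.2462,-.001],down(np.radians(98.8)));print(r.get_obs()['joint_pos'].round(2))
E
```

```text
time: 57.72
tcp_pos: [0.4813, 0.2457, 0.0613]
eef_rot: [3.141, 0.003, 1.724]
force: [1.2, 0.9, 0.6]
gripper_width: 1.002
time: 58.35
tcp_pos: [0.4812, 0.2466, 0.0609]
eef_rot: [3.141, 0.002, 1.724]
force: [-0.0, 0.2, -0.3]
gripper_width: 0.997
shift mm [-0.2 -0.5 61.9] turn deg [ 0.   0.1 -0. ]
[-0.53  0.85 -0.05  1.95  0.11  0.35 -0.51]
```

```bash
python3 -m jog '[[[0,0,22],[0,0,0]],[[0,0,20],[0,0,0]],[[0,0,20],[0,0,0]],[[0,0,0],[0,0,0]],[[0,0,0],[0,0,0]]]';python3 -m jog '[[[0,0,0],[0,0,0]],[[0,0,0],[0,0,0]],[[0,0,0],[0,0,0]],[[0,0,0],[0,0,0]],[[0,0,0],[0,0,0]]]' 1;python3 -m jog '[[[0,0,0],[0,0,0]],[[0,0,-10],[0,0,0]],[[0,0,-30],[0,0,0]],[[0,0,-40],[0,0,0]],[[0,0,-40],[0,0,0]]]';python3 -m jog '[[[0,0,-30],[0,0,0]],[[0,0,0],[0,0,0]],[[0,0,0],[0,0,0]],[[0,0,0],[0,0,0]],[[0,0,0],[0,0,0]]]';python3 - <<'E'
from h import *
W=r.get_image('wrist');cv2.imwrite('pics/F_w.png',W);print(r.get_obs()['joint_pos'].round(2))
cv2.imwrite('pics/F_z.png',cv2.resize(W[185:355,210:345],None,fx=4,fy=3.5,interpolation=cv2.INTER_CUBIC))
delta([.4213,-.298,.15],down(np.radians(93.1)))
E
```

```text
time: 58.98
tcp_pos: [0.4815, 0.2467, -0.0008]
eef_rot: [3.14, 0.002, 1.724]
force: [0.2, -0.1, 0.7]
gripper_width: 0.999
time: 59.6
tcp_pos: [0.4817, 0.2467, -0.0001]
eef_rot: [3.14, 0.002, 1.724]
force: [-1.4, 0.3, 4.7]
gripper_width: 0.566
time: 60.22
tcp_pos: [0.4809, 0.2466, 0.1205]
eef_rot: [3.141, 0.002, 1.724]
force: [0.1, 0.7, -0.5]
gripper_width: 0.569
time: 60.85
tcp_pos: [0.4805, 0.2466, 0.1479]
eef_rot: [-3.141, 0.003, 1.724]
force: [0.4, 0.1, -0.4]
gripper_width: 0.565
[-0.52  0.7  -0.07  1.9   0.09  0.54 -0.5 ]
shift mm [-5.291e+02 -1.419e+02 -3.000e-01] turn deg [-0.   0.2  5.7]
```

View pics/F_z.png

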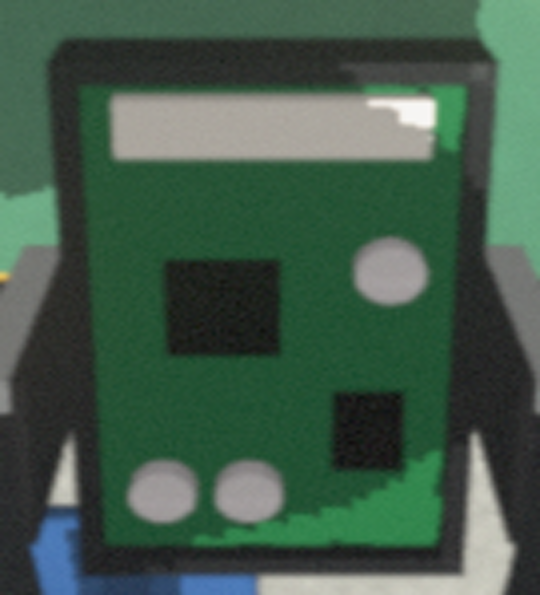

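```bash
python3 -m jog '[[[0,0,-20],[0,0,5.7]],[[-49,-8,0],[0,0,0]],[[-49,-8,0],[0,0,0]],[[-49,-8,0],[0,0,0]],[[-49,-8,0],[0,0,0]]]';python3 -m jog '[[[-49,-8,0],[0,0,0]],[[-49,-8,0],[0,0,0]],[[-49,-8,0],[0,0,0]],[[-49,-8,0],[0,0,0]],[[-49,-8,0],[0,0,0]]]';python3 -m jog '[[[-49,-8,0],[0,0,0]],[[-49,-8,0],[0,0,0]],[[0,0,0],[0,0,0]],[[0,0,0],[0,0,0]],[[0,0,0],[0,0,0]]]';python3 - <<'E'
from h import *
print(r.get_obs()['joint_pos'].round(2))
delta([.4212,-.2965,.0145],down(np.radians(93.1)))
cv2.imwrite('pics/G_w.png',r.get_image('wrist'))
E
```

```text
time: 61.52
tcp_pos: [0.4595, 0.048, 0.1691]
eef_rot: [3.141, 0.002, 1.625]
force: [-0.2, -0.8, -1.0]
gripper_width: 0.561
time: 62.15
tcp_pos: [0.4327, -0.1989, 0.1695]
eef_rot: [3.141, 0.002, 1.625]
force: [0.8, -0.7, -0.5]
gripper_width: 0.564
time: 62.78
tcp_pos: [0.4226, -0.2944, 0.1698]
eef_rot: [3.141, 0.001, 1.627]
force: [0.9, 0.6, -0.3]
gripper_width: 0.561
[ 0.65  0.64 -0.21  1.96  0.23  0.56  0.34]
shift mm [ -1.9  -1.7 155.3] turn deg [0.1 0.1 0.1]
```

View pics/G_w.png

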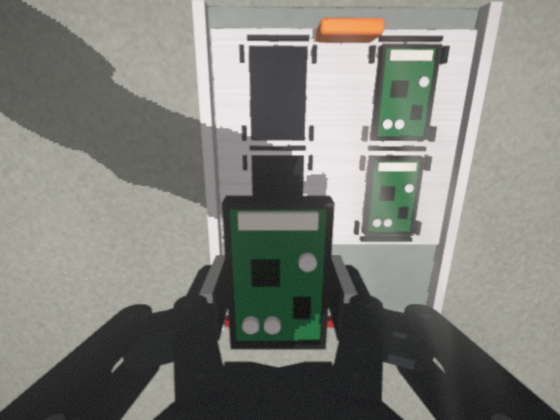

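The picture shows b3 still held above bay B, with the other two boards in place. I'll descend.

```bash
python3 -m jog '[[[-2,-2,40],[0,0,0]],[[0,0,40],[0,0,0]],[[0,0,30],[0,0,0]],[[0,0,20],[0,0,0]],[[0,0,10],[0,0,0]]]';python3 -m jog '[[[0,0,0],[0,0,0]],[[0,0,0],[0,0,0]],[[0,0,0],[0,0,0]],[[0,0,0],[0,0,0]],[[0,0,0],[0,0,0]]]';python3 - <<'E'
from h import *
print(r.get_obs()['joint_pos'].round(2))
delta([.4212,-.2965,.0145],down(np.radians(93.1)))
E
```

```text
time: 63.45
tcp_pos: [0.4207, -0.2972, 0.0291]
eef_rot: [3.141, 0.001, 1.627]
force: [0.8, 0.5, -0.8]
gripper_width: 0.569
time: 64.08
tcp_pos: [0.4206, -0.2986, 0.0302]
eef_rot: [3.14, 0.002, 1.624]
force: [0.1, -0.1, -0.7]
gripper_width: 0.567
[ 0.58  0.89 -0.09  2.03  0.31  0.23  0.27]
shift mm [ 2.1  0.7 15.7] turn deg [ 0.1  0.1 -0. ]
```

```bash
python3 -m jog '[[[2,1,5],[0,0,0]],[[0,0,5],[0,0,0]],[[0,0,4],[0,0,0]],[[0,0,0],[0,0,0]],[[0,0,0],[0,0,0]]]';python3 -m jog '[[[0,0,1],[0,0,0]],[[0,0,1],[0,0,0]],[[0,0,0],[0,0,0]],[[0,0,0],[0,0,0]],[[0,0,0],[0,0,0]]]'
```

```text
time: 64.7
tcp_pos: [0.4214, -0.2965, 0.0159]
eef_rot: [3.141, 0.002, 1.625]
force: [0.0, -1.0, -0.8]
gripper_width: 0.571
time: 65.32
tcp_pos: [0.4214, -0.2964, 0.014]
eef_rot: [3.14, 0.002, 1.625]
force: [-0.5, 0.3, -0.9]
gripper_width: 0.566
```

```bash
python3 -m jog '[[[0,0,1],[0,0,0]],[[0,0,1],[0,0,0]],[[0,0,0],[0,0,0]],[[0,0,0],[0,0,0]],[[0,0,0],[0,0,0]]]'; python3 -m jog '[[[0,0,0],[0,0,0]],[[0,0,0],[0,0,0]],[[0,0,0],[0,0,0]],[[0,0,0],[0,0,0]],[[0,0,0],[0,0,0]]]' -1; python3 -m jog '[[[0,0,-10],[0,0,0]],[[0,0,-40],[0,0,0]],[[-20,0,-40],[0,0,0]],[[-50,0,-20],[0,0,0]],[[0,0,0],[0,0,0]]]';python3 - <<'E'
from h import *
cv2.imwrite('pics/H_w.png',r.get_image('wrist'));cv2.imwrite('pics/H_t.png',r.get_image('top'))
E
```

```text
time: 65.95
tcp_pos: [0.4214, -0.2964, 0.012]
eef_rot: [3.14, 0.002, 1.625]
force: [0.3, -1.3, -0.7]
gripper_width: 0.572
time: 66.58
tcp_pos: [0.4214, -0.2965, 0.012]
eef_rot: [3.14, 0.002, 1.625]
force: [0.4, 0.6, 0.0]
gripper_width: 0.999
time: 67.2
tcp_pos: [0.425, -0.3723, 0.1248]
eef_rot: [3.136, 0.009, 1.617]
force: [0.1, 0.4, -0.5]
gripper_width: 0.999
```

View pics/H_w.png

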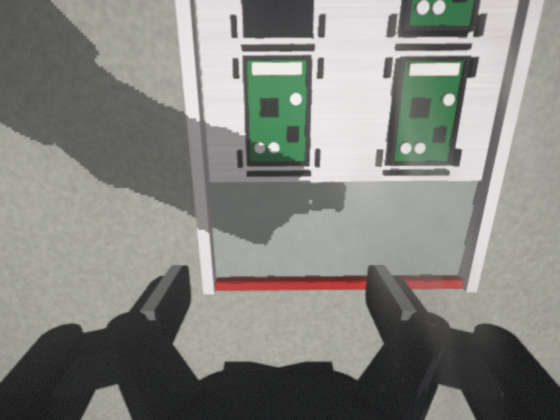

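View pics/H_t.png

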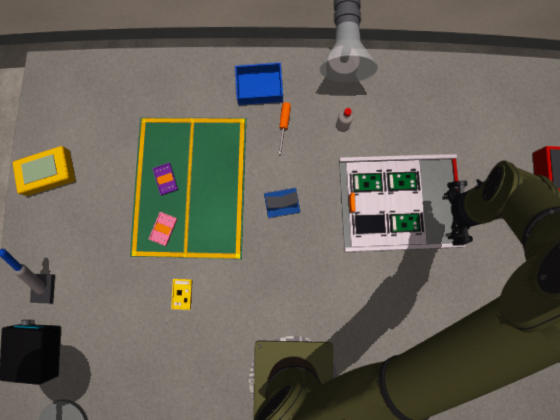

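All three boards are in bays: two in the wrist view at (277,110) and (425,110), and three in the top view. The right half of the mat is empty. Before pushing, I'll view the whole carrier and measure the tab.

```bash
python3 -m jog '[[[10,5,-40],[0,0,0]],[[45,10,0],[0,0,0]],[[45,10,0],[0,0,0]],[[0,0,0],[0,0,0]],[[0,0,0],[0,0,0]]]' 1; python3 - <<'E'
from h import *
T=tool();np.save('I_T.npy',T);print(T[:3,3]);cv2.imwrite('pics/I_w.png',r.get_image('wrist'))
E
```

```text
time: 67.92
tcp_pos: [0.4441, -0.2641, 0.1616]
eef_rot: [-3.141, 0.002, 1.626]
force: [-0.9, -0.4, 1.4]
gripper_width: -0.005
[ 0.444081   -0.26408213  0.16159965]
```

View pics/I_w.png

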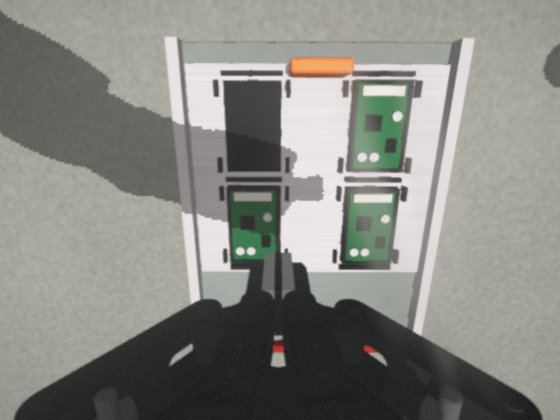

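```bash
python3 - <<'E'
from h import *
c=cam('wrist',np.load('I_T.npy'));ct=cam('top')
for n,q,t in [('C',[[353,79],[413,79],[405,171],[348,171]],(.5315,-.196)),('B',[[228,185],[281,184],[281,264],[231,267]],(.4213,-.2975)),('D',[[345,186],[398,186],[391,264],[342,264]],(.537,-.292))]:
    P,_=report(c,q,.0245); print(n,'offset mm',((P[:2]-t)*1000).round(1))
W=cv2.imread('pics/I_w.png').astype(int);m=(W[...,2]>180)&(W[...,1]<150)&(W[...,0]<90);m[100:]=False
y,x=np.nonzero(m);p=np.array([x.mean(),y.mean()]);print('tab',p,x.min(),x.max(),y.min(),y.max(),tri([c,ct],[p,(352.75,201.85)]), onz(c,[p],.046))
R=down(np.radians(93.1))@Rn.from_euler('x',15,degrees=True).as_matrix()
delta([.468,-.10,.12],R)
E
```

```text
ctr [ 0.531  -0.1953  0.0245] sides [0.0511 0.0792 0.0531 0.0791] long axis deg 95.6
C offset mm [-0.5  0.7]
ctr [ 0.4235 -0.2967  0.0245] sides [0.05   0.0843 0.0517 0.0868] long axis deg 93.4
B offset mm [2.2 0.8]
ctr [ 0.5355 -0.2904  0.0245] sides [0.0501 0.0825 0.0505 0.0825] long axis deg 95.2
D offset mm [-1.5  1.6]
tab [310.42941176  69.01764706] 291 342 58 73 (array([ 0.46762996, -0.15229247,  0.0379115 ]), [3.6748328295540555, 3.6748328295541084]) [[ 0.46330882 -0.15423883  0.046     ]]
shift mm [163.6  32.8  41.2] turn deg [15.   0.1 -0. ]
```

All boards are within about 2 mm of their bay centres. The tab is at about (0.469, -0.150). I'll move in front of it with shut fingers and a 15° tilt for reach.

```bash
python3 -m jog '[[[55,9,0],[0,0,0]],[[55,9,0],[0,0,0]],[[54,9,0],[0,0,0]],[[0,0,0],[8,0,0]],[[0,0,0],[7,0,0]]]'; python3 - <<'E'
from h import *
R=down(np.radians(93.1))@Rn.from_euler('x',15,degrees=True).as_matrix()
delta([.468,-.10,.06],R);delta([.468,-.10,.034],R);print(r.get_obs()['joint_pos'].round(2))
E
```

```text
time: 68.6
tcp_pos: [0.4628, -0.1, 0.162]
eef_rot: [-2.877, 0.003, 1.624]
force: [0.6, -0.5, -0.8]
gripper_width: -0.001
shift mm [-0.1 31.6 97.1] turn deg [-0.1  0.1 -0.1]
shift mm [  0.   38.4 122.2] turn deg [-0.1  0.1 -0.1]
[ 0.18  0.71 -0.16  1.85  0.17  0.86 -0.03]
```

```bash
python3 -m jog '[[[0,12,35],[0,0,0]],[[0,10,35],[0,0,0]],[[0,9,30],[0,0,0]],[[0,7,21],[0,0,0]],[[0,0,0],[0,0,0]]]';python3 -m jog '[[[0,0,0],[0,0,0]],[[0,0,0],[0,0,0]],[[0,0,0],[0,0,0]],[[0,0,0],[0,0,0]],[[0,0,0],[0,0,0]]]'; python3 - <<'E'
from h import *
R=down(np.radians(93.1))@Rn.from_euler('x',15,degrees=True).as_matrix()
delta([.468,-.10,.034],R);print(r.get_obs()['joint_pos'].round(2))
cv2.imwrite('pics/J_s.png',cv2.resize(r.get_image('scene')[200:400,80:320],None,fx=3.2,fy=3,interpolation=cv2.INTER_CUBIC))
E
```

```text
time: 69.22
tcp_pos: [0.467, -0.1005, 0.0335]
eef_rot: [-2.877, 0.002, 1.623]
force: [-0.4, -0.5, 0.7]
gripper_width: -0.003
time: 69.85
tcp_pos: [0.4684, -0.0996, 0.0351]
eef_rot: [-2.881, 0.002, 1.625]
force: [-0.2, -0.7, -0.1]
gripper_width: -0.004
shift mm [-0.4 -0.1  1.2] turn deg [ 0.1  0.1 -0. ]
[ 0.16  0.93 -0.12  1.89  0.23  0.6  -0.08]
```

View pics/J_s.png

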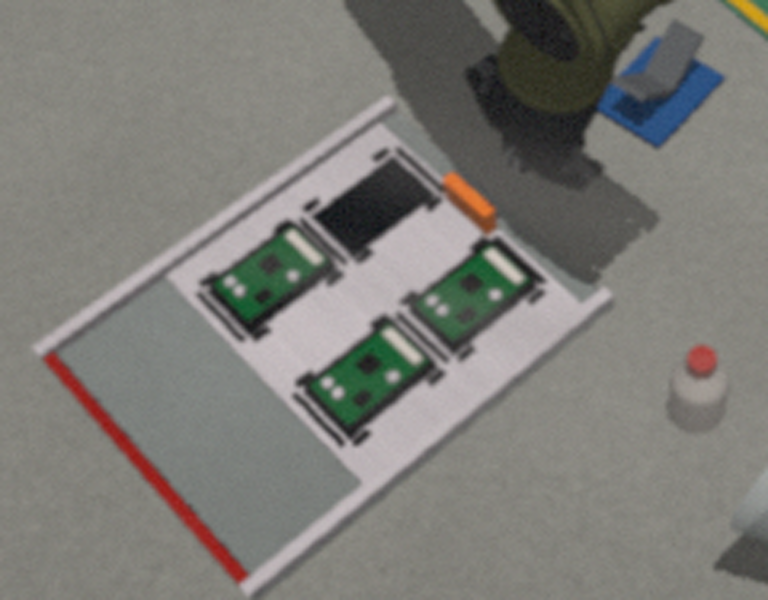

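The scene view shows three loaded boards and the shut fingers in front of the orange tab at (470,200). I'll push slowly.

```bash
python3 -m jog '[[[-10,0,0],[0,0,0]],[[-10,0,0],[0,0,0]],[[-6,0,0],[0,0,0]],[[-6,0,0],[0,0,0]],[[-7,0,0],[0,0,0]]]';python3 -m jog '[[[-8,0,0],[0,0,0]],[[-8,0,0],[0,0,0]],[[-8,0,0],[0,0,0]],[[-8,0,0],[0,0,0]],[[-8,0,0],[0,0,0]]]';python3 - <<'E'
from h import *
print(r.get_obs()['joint_pos'].round(2))
cv2.imwrite('pics/K_s.png',cv2.resize(r.get_image('scene')[200:400,80:320],None,fx=3.2,fy=3,interpolation=cv2.INTER_CUBIC))
E
```

```text
time: 70.53
tcp_pos: [0.4702, -0.1379, 0.035]
eef_rot: [-2.881, 0.001, 1.625]
force: [-0.2, 2.8, 0.9]
gripper_width: 0.0
time: 71.15
tcp_pos: [0.4724, -0.179, 0.035]
eef_rot: [-2.881, 0.002, 1.625]
force: [0.1, 2.4, -1.4]
gripper_width: -0.002
[ 0.29  0.94 -0.11  1.82  0.27  0.65  0.03]
```

View pics/K_s.png

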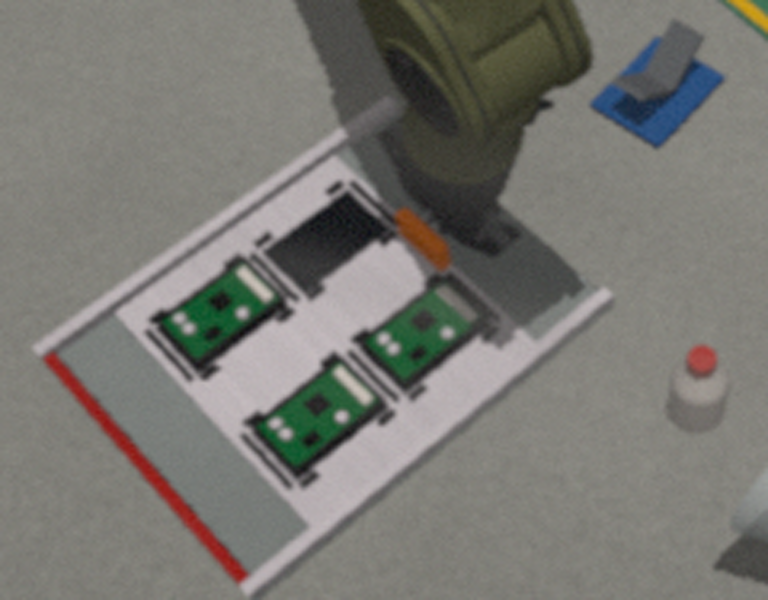

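The carrier is moving smoothly under about 2.5 N. I'll continue to the stop.

```bash
python3 -m jog '[[[-8,0,0],[0,0,0]],[[-8,0,0],[0,0,0]],[[-7,0,0],[0,0,0]],[[-6,0,0],[0,0,0]],[[-5,0,0],[0,0,0]]]';python3 -m jog '[[[-3,0,0],[0,0,0]],[[-3,0,0],[0,0,0]],[[-3,0,0],[0,0,0]],[[-2,0,0],[0,0,0]],[[0,0,0],[0,0,0]]]'
```

```text
time: 71.82
tcp_pos: [0.4742, -0.2129, 0.0351]
eef_rot: [-2.881, 0.002, 1.624]
force: [-1.1, 2.8, -1.1]
gripper_width: -0.001
time: 72.45
tcp_pos: [0.4746, -0.2218, 0.0351]
eef_rot: [-2.88, -0.0, 1.625]
force: [-1.3, 5.1, 0.9]
gripper_width: -0.0
```

```bash
python3 -m jog '[[[-1,0,0],[0,0,0]],[[-1,0,0],[0,0,0]],[[0,0,0],[0,0,0]],[[0,0,0],[0,0,0]],[[0,0,0],[0,0,0]]]'; python3 - <<'E'
from h import *
cv2.imwrite('pics/L_s.png',cv2.resize(r.get_image('scene')[200:400,80:320],None,fx=3.2,fy=3,interpolation=cv2.INTER_CUBIC))
E
```

```text
time: 73.08
tcp_pos: [0.4746, -0.2219, 0.0352]
eef_rot: [-2.879, -0.003, 1.626]
force: [-2.6, 8.9, 1.1]
gripper_width: -0.001
```

View pics/L_s.png

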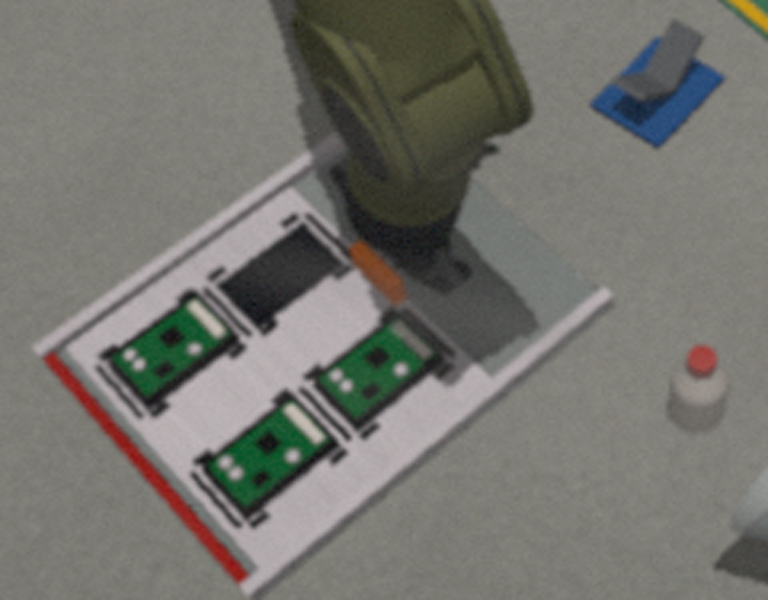

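The force rises to 9 N with no further motion, so the carrier is at its stop. I'll back off, rise and check.

```bash
python3 -m jog '[[[15,0,0],[0,0,0]],[[15,0,0],[0,0,0]],[[10,-10,-37],[0,0,0]],[[0,-10,-40],[0,0,0]],[[20,-10,-40],[0,0,0]]]'; python3 -m jog '[[[40,0,0],[0,0,0]],[[40,0,0],[0,0,0]],[[40,0,0],[0,0,0]],[[0,0,0],[0,0,0]],[[0,0,0],[0,0,0]]]';python3 - <<'E'
from h import *
T=r.get_image('top');c=cam('top')
cv2.imwrite('pics/M_t.png',cv2.resize(T[100:260,230:470],None,fx=3.2,fy=3.2,interpolation=cv2.INTER_CUBIC))
a=T[150:255,330:470].astype(int);hs=(a[...,2]>180)&(a[...,1]<160)&(a[...,0]<80)&(a[...,1]>60)
y,x=np.nonzero(hs);p=np.array([x.mean()+330,y.mean()+150]);P=onz(c,[p],.046)[0];print(p,P,np.linalg.norm(P[:2]-[.4699,-.1502]))
E
```

```text
time: 73.75
tcp_pos: [0.4731, -0.1663, 0.1572]
eef_rot: [-2.882, 0.005, 1.622]
force: [0.6, 0.2, -0.8]
gripper_width: -0.001
time: 74.38
tcp_pos: [0.4667, -0.046, 0.1557]
eef_rot: [-2.881, 0.004, 1.625]
force: [-0.2, -0.8, -1.0]
gripper_width: -0.002
[nan nan] [nan nan nan] nan<stdin>:5: RuntimeWarning: Mean of empty slice.
  ret = ret.dtype.type(ret / rcount)
```

View pics/M_t.png

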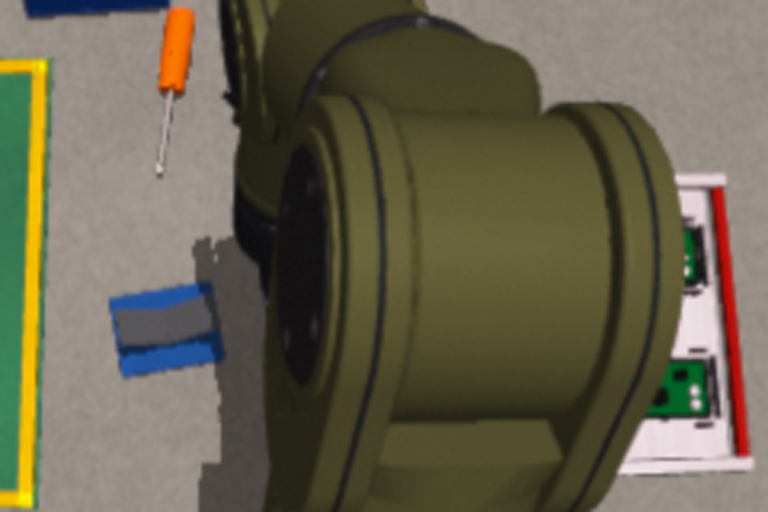

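The arm blocks the top view. I'll move farther toward +y and look again.

```bash
python3 -m jog '[[[50,0,0],[0,0,0]],[[50,0,0],[0,0,0]],[[50,0,0],[0,0,0]],[[50,0,0],[0,0,0]],[[50,0,0],[0,0,0]]]'; python3 - <<'E'
from h import *
T=r.get_image('top');c=cam('top');S=r.get_image('scene')
cv2.imwrite('pics/N_t.png',cv2.resize(T[140:260,330:470],None,fx=5,fy=4.8,interpolation=cv2.INTER_CUBIC))
cv2.imwrite('pics/N_s.png',cv2.resize(S[200:400,80:320],None,fx=3.2,fy=3,interpolation=cv2.INTER_CUBIC))
a=T[150:255,330:470].astype(int);hs=(a[...,2]>180)&(a[...,1]<160)&(a[...,0]<80)&(a[...,1]>60)
y,x=np.nonzero(hs);p=np.array([x.mean()+330,y.mean()+150]);P=onz(c,[p],.046)[0];print(p,P,np.linalg.norm(P[:2]-[.4699,-.1502]))
E
```

```text
time: 75.05
tcp_pos: [0.4538, 0.2042, 0.1549]
eef_rot: [-2.882, 0.003, 1.622]
force: [1.0, -1.0, -0.1]
gripper_width: 0.003
[385.31944444 200.29166667] [ 0.47559578 -0.2372246   0.046     ] 0.08721079465218555
```

View pics/N_t.png

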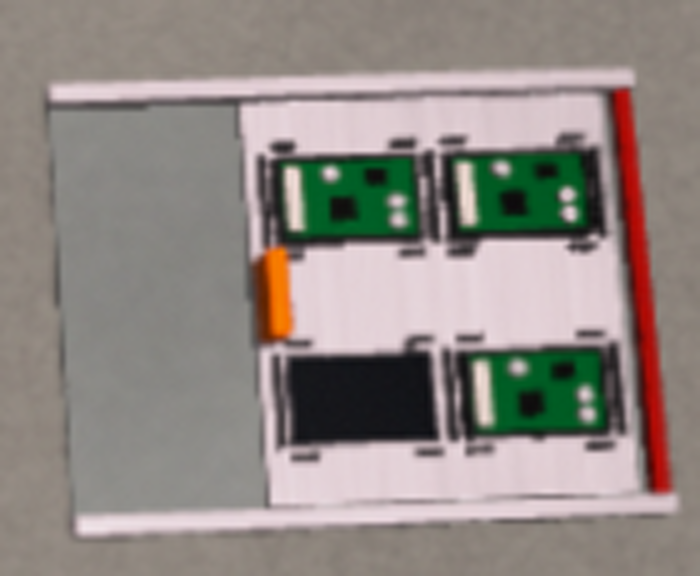

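View pics/N_s.png

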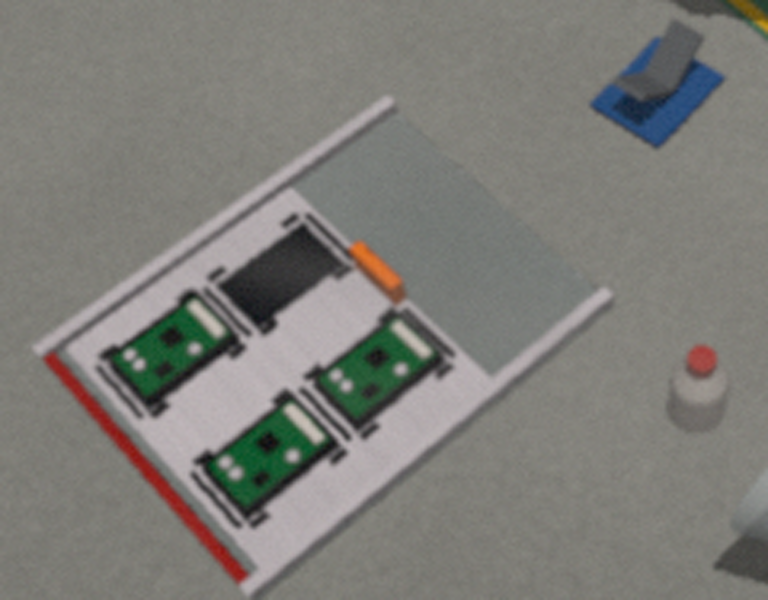

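The tab blob suggests 87 mm of travel, but that mask is coarse. I'll cross-check with the empty bay's shift.

```bash
python3 - <<'E'
from h import *
c=cam('top')
def bay(T,roi):
    s=4;x0,y0,x1,y1=roi;A=cv2.resize(T[y0:y1,x0:x1],None,fx=s,fy=s,interpolation=cv2.INTER_CUBIC)
    m=(A.max(2)<60).astype(np.uint8)*255; m=cv2.morphologyEx(m,cv2.MORPH_OPEN,np.ones((15,15)))
    cs,_=cv2.findContours(m,cv2.RETR_EXTERNAL,cv2.CHAIN_APPROX_NONE);k=max(cs,key=cv2.contourArea)
    M=cv2.moments(k);return (np.array([M['m10'],M['m01']])/M['m00']+.5)/s-.5+[x0,y0],cv2.contourArea(k)/16
T=r.get_image('top');T0=cv2.imread('pics/c_t.png')
p,a=bay(T,(380,206,425,240));p0,a0=bay(T0,(348,206,390,242));print(p,a,p0,a0)
A=onz(c,[p],.0125)[0];B=onz(c,[p0],.0125)[0];print(A,B,np.linalg.norm(A-B))
E
```

```text
[401.86456278 222.50095382] 475.0625 [369.74994792 223.66143401] 475.03125
[ 0.42083385 -0.28972711  0.0125    ] [ 0.41632792 -0.20147523  0.0125    ] 0.0883668401154168
```

```bash
python3 -c "
from workcell import r
print(r.hand_in())"
```

```text
the job is handed in; nothing more can be done
None
```

I put all three boards that were on the mat into bays, component side up and released, then pushed the carrier home by its orange tab and handed in at about 75 s. One board lay solder side up and was turned over on the V stand first.

**Last checks:**
- **Boards:** before the push each was within about 2–3 mm of its bay centre. Afterwards they looked flat and seated in the top and scene views; I did not re-measure their centres or heights after the push.
- **Carrier:** at the stop the push force rose to about 9 N with no further motion. Its travel in the top image was 88.4 mm from the empty bay's shift and 87.2 mm from the tab's colour mask. Both are short of the nominal 90 mm but above the required 85 mm.
- **Bottle and screwdriver:** neither was touched. The bottle looked unmoved in the last scene view; I did not re-measure either position.

**What went wrong on the way:** the first grasp of the board nearest the robot failed. It was at the inner edge of the arm's reach, and the fingers closed on its top and pressed with about 82 N, below the 120 N wrist limit. I did the other two boards first, then dragged this one outward with the shut fingers and regrasped it.

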